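# Press a flanged bronze bush home in a door plate

## Task

Set the flanged bronze bush, flange up, into the mouth of the neck on the brass door plate and let go of it; then take the wooden drift and with it press the bush squarely home until its shoulder bottoms on the neck, finishing with a steady push of about 20 N for a moment and never more than 25 N, or the pitch lets go of the plate. Stand the drift back upright on the bench and leave the other pieces where they are.

Things in the scene. Friction and masses are not known exactly. Their poses are not given: they have to be found in the camera images.
- bush_centre (a point): Centre, half-way up (16 mm above its foot), of the flanged bronze bush (110 g), standing upright on the bench, flange up: a body 22 mm across and 26 mm long, foot chamfered 2 mm, under a round flange 36 mm across and 6 mm thick; 32 mm tall in all, a 12 mm hole through it. z points up out of the flange.
- bush_shoulder (a point): Centre of the underside of the bush's flange (its shoulder), 26 mm above the foot. When the bush is home this point coincides with bore_mouth. The bush drops freely about 10 mm into the bore; then the light press fit grips it, and harder again from about 17 mm: it slides under 5 to 14 N.
- bore_mouth (a point): Centre of the bore's mouth, at the flat top of the round brass neck (44 mm outside, 14 mm high) on a rectangular brass door plate (60 x 130 mm); the bore is upright, 23 mm wide, 33 mm deep, its mouth about 91 mm above the bench. z points up, out of the bore; y runs along the plate.
- block: Stone block, 200 x 260 x 40 mm, with the door plate bedded in dark pitch on it (a smaller plate beside it). It lies on a soft rubber pad: block, plate and bore sink straight down together by a few mm under a firm push, and rise again when let go. Origin at the centre of its underside, x and y along its 200 and 260 mm sides.
- drift_centre (a point): Centre, half-way up (31 mm above its foot), of the turned wooden drift (70 g), which stands upright on the bench: a flat foot 34 mm across and 12 mm thick, and above it a stem 20 mm across and 50 mm long; 62 mm tall in all. z points up the stem. It is held by the stem; fingertips can bear on the top of the foot.
- sleeve: Plain bronze sleeve without a flange, 22 mm across and 34 mm tall, upright; leave it. Origin at the centre of its underside.
- knob: Brass door knob, 52 mm across and 57 mm tall, upright on its rose; leave it. Origin at the centre of its underside.
- hammer: Chasing hammer lying beyond the block, 250 mm long; leave it. Origin under the middle of its length, x towards the head.
- brush: Bench brush with a wooden handle lying to the left, 200 mm long; leave it. Origin under its middle, x towards the bristles.
- punch_tin: Steel tin full of chasing punches, 68 mm across, 130 mm tall with the punches; leave it. Origin at the centre of its underside.
Things that resemble listed ones, but are neither listed nor needed, are in the scene too. Leave any purple look-alike of the part that bears bush_centre alone. Of the things that look like the part that bears drift_centre, the larger one is meant.

How it is judged:
By the outcome, as a careful person would: the job done as asked, in the order asked, and still so for the second after the job is handed in, with the robot touching nothing.
It also fails if it takes over 70 s, if anything falls off the work surface, if the arm or the gripper's body presses on something with over 40 N, if the wrist force passes 120 N, or if a joint passes its speed limit or range.

## Robot

A 7-joint arm with a two-finger parallel gripper is mounted at the origin on the work surface. World frame = base frame: x ahead of the robot, y to its left, z up, the work surface at z = 0. Lengths are in m, angles in degrees, forces in N, time in s.
With the tool pointing down it reaches from about 0.4 to 0.9 m from the base axis. Payload 5.5 kg.
Tool frame: the origin (TCP) lies on the centre line of the jaws, within the pads' length; the fingertips stand 22 mm ahead of it and the grasp point (between the pads) lies 3 mm ahead of it; z points along the fingers, y is the line along which they close (so a half turn about z gives the same grasp; the last joint's range is limited). The gripper opens to 92 mm and grips with 3 to 60 N. Pads are 19 mm wide; open, the fingers measure 130 mm over their backs; the gripper's body (75 mm by 190 mm) begins 47 mm behind the grasp point.
Start: joints at [86.7, 28.699, -24.465, 88.831, 12.651, 65.22, -12.049], TCP at [0.205, -0.617, 0.249] pointing down, gripper open.
Joint ranges: [-164.97, 164.97], [-17.58, 116.51], [-87.97, 89.64], [11.32, 138.91], [-80.73, 260.73], [10.89, 115.49], [-147.41, 147.41]. Speed limits (degrees/s): [147.25, 147.25, 180, 180, 180, 180, 180].

## Interface

Orientations are given as [roll, pitch, yaw] about the fixed x, y, z axes, in that order (R = Rz(yaw) Ry(pitch) Rx(roll)).
In Python, from plant import r gives the robot as it stands. The module is installed in compiled form; this text tells all that it offers.
- The arm moves only by the tool drive_tool, never from a script. Its argument "deltas" is a list of rows, each an object with "xyz": the shift along the tool's x, y, z in mm, a list of three; "rotation": the turn, a rotation vector about the tool's x, y, z in degrees, a list of three; "hand": the closure, from -1 (fully open) to 1 (shut), so that 0 is half open. A call has 1 to 20 rows; each row shifts and turns the commanded pose from where the row before left it, along the tool's axes as they then stand; what a row does not reach is not made up. A row lasts 1/12 s, in which the tool goes at most 41.7 mm and 7.16 degrees, less where a joint would pass 70% of its speed; a pose out of reach is approached as far as the arm can. A call with a gripper value outside its range is refused whole. The fingers move at their own pace and stop on an object; "grip_force" is the grip in N (left out, the last holds). Time passes only in rows, so rows that do not move let the fingers close. It gives the time, the measured TCP pose, the force, the opening and the grip force at its end, in the units of the state.
- r.get_obs(): the state, without advancing time (a new reading comes with each control period).
- r.get_image(name): name is "scene" or "top" or "wrist"; returns the picture (384x512x3 uint8, blue, green, red); there is no depth.
- r.get_calibration(name): a dict with "fx", "fy", "cx", "cy" (pixels), "position" and "orientation" of the camera in the world. Camera axes: x right, y down, z forward; pixel columns grow to the right and rows downward; lengths in m; the calibration is good to about 2 mm. A picture is of the moment at which its call begins: read the wrist's pose just before it. get_calibration takes no time and is no camera call; for the wrist camera it gives the pose at the moment of the call.
- r.sign_off(): hands the job in; it is judged then, once.
The state is a dict: "time": time; "joint_positions": joint angles; "joint_velocities": joint speeds; "effort": joint torques, N m; "tool_pos": TCP position; "tcp_rot": TCP orientation; "force": force on the tool from outside, world axes, zero at the start; "moment": the same for the moment, N m; "opening": finger opening in m; "grasp_force": force on a finger pad.
Only numpy, scipy, OpenCV 4.12 (cv2) and the standard library are available. Lean on these libraries where they do the work, as an engineer would, in place of code of your own. Each camera call takes 0.05 s, during which the arm holds its last target. There are 200 camera calls.

## Working session

There is one attempt and no reset: what is moved stays moved. The work goes in short steps, Python scripts to look and compute and a tool call to move; the robot and the scene stay as the last step left them, time stands still between calls to the robot, and variables do not carry over. Pictures are saved under pics/ and viewed, at most 10 in all, crops included, and the job is handed in when it is done.

Besides the shell and the picture viewer there is one more tool, called after "Emit:" by a JSON object that holds its "api" and its "payload", one argument or row to a line. drive_tool: Moves the arm, as the interface text tells. Its arguments: {"type":"object","properties":{"deltas":{"type":"array","items":{"type":"object","properties":{"xyz":{"type":"array","items":{"type":"number"}},"rotation":{"type":"array","items":{"type":"number"}},"hand":{"type":"number"}}}},"grip_force":{"type":"number"}},"required":["deltas"]}

```bash
mkdir -p pics; cat > h.py <<'E'
import numpy as np,cv2
from scipy.spatial.transform import Rotation as R
from plant import r
def Rm(o):
    o=np.array(o,float)
    return o if o.shape==(3,3) else (R.from_quat(o).as_matrix() if o.size==4 else R.from_euler('xyz',o,degrees=True).as_matrix())
def ray(c,u,v):
    d=Rm(c['orientation'])@np.array([(u-c['cx'])/c['fx'],(v-c['cy'])/c['fy'],1]); return np.array(c['position']),d/np.linalg.norm(d)
def onz(c,u,v,z):
    p,d=ray(c,u,v); return p+d*(z-p[2])/d[2]
def proj(c,P):
    q=Rm(c['orientation']).T@(np.array(P)-c['position']); return np.array([c['fx']*q[0]/q[2]+c['cx'],c['fy']*q[1]/q[2]+c['cy']])
E
python3 - <<'E'
from h import *
o=r.get_obs(); print({k:np.round(v,3).tolist() for k,v in o.items()})
for n in("scene","top","wrist"):
    print(n,r.get_calibration(n)); cv2.imwrite(f"pics/{n}0.png",r.get_image(n))
E
```

```text
{'time': 0.0, 'joint_positions': [86.698, 28.754, -24.455, 88.892, 12.65, 65.219, -12.051], 'joint_velocities': [0.024, -0.059, -0.024, 0.017, -0.064, 0.102, -0.075], 'effort': [-0.0, -56.659, -5.817, -27.911, -0.069, 0.031, 0.0], 'tool_pos': [0.205, -0.616, 0.248], 'tcp_rot': [-179.89, -0.005, 18.385], 'force': [0.073, 0.662, 0.341], 'moment': [0.008, 0.004, 0.008], 'grasp_force': 0.0, 'opening': 0.092}
scene {'fx': 393.66507073631465, 'fy': 393.66507073631465, 'cx': 258.0424870370323, 'cy': 194.19982362433026, 'position': array([ 1.21673271, -0.52409976,  0.72930208]), 'orientation': array([-127.63831943,   -0.81767694,   47.68037245])}
top {'fx': 358.6426145598583, 'fy': 358.6426145598583, 'cx': 258.7682318904149, 'cy': 189.25961840974517, 'position': array([0.4297983 , 0.066999  , 1.03478337]), 'orientation': array([-1.70157534e+02,  9.74854922e-02, -9.02006688e+01])}
wrist {'fx': 301.3154716838173, 'fy': 301.3154716838173, 'cx': 257.3475647178214, 'cy': 187.81083359497558, 'position': array([ 0.28100684, -0.59167354,  0.3842427 ]), 'orientation': array([ 1.62976465e+02,  8.48200367e-02, -7.17501258e+01])}
```

View pics/top0.png

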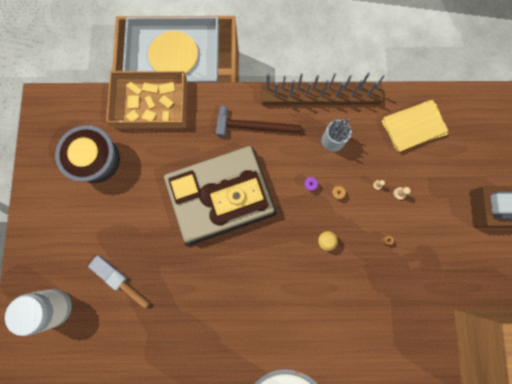

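View pics/scene0.png

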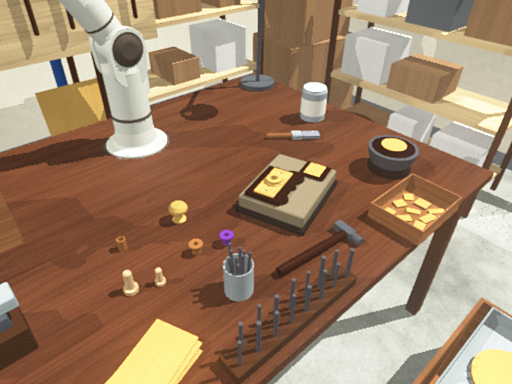

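The top view shows these:
- Bronze flanged bush at (339,193). The purple look-alike is at (311,184), and the plain sleeve, which has no flange, is at (389,240).
- Two wooden drifts, the larger at (402,193) and the smaller at (379,184).
- The bore on the larger plate at (236,196).

The knob is at (328,241) and the tin at (336,135). The bronze flanged part and the larger drift fit the description. I'll confirm both in a crop and measure them.

```bash
python3 - <<'E'
from h import *
t=cv2.imread('pics/top0.png');s=cv2.imread('pics/scene0.png')
a=cv2.resize(t[165:260,220:420],(800,380),interpolation=cv2.INTER_CUBIC)
b=cv2.resize(s[225:303,110:210],(400,220),interpolation=cv2.INTER_CUBIC)
c=cv2.resize(s[160:225,240:340],(400,220),interpolation=cv2.INTER_CUBIC)
cv2.imwrite('pics/crop1.png',np.vstack([a,np.hstack([b,c])]))
ct,cs=r.get_calibration('top'),r.get_calibration('scene')
for n,uv,z in(("bush",(339,193),.032),("drift",(402,193),.062),("small",(379,184),.05),("bore",(236,196),.091),("purple",(311,184),.032),("sleeve",(389,240),.034),("knob",(328,241),.05)):
    P=onz(ct,*uv,z); print(n,P.round(4),'scene',proj(cs,P).round(1), 'mm/px',round(1000*(1.03-z)/358,2))
E
```

```text
bush [ 0.5922 -0.1591  0.032 ] scene [193.9 241.5] mm/px 2.79
drift [ 0.5867 -0.3252  0.062 ] scene [129.8 265.3] mm/px 2.7
small [ 0.6143 -0.2677  0.05  ] scene [159.6 263.1] mm/px 2.74
bore [0.5756 0.1287 0.091 ] scene [272.9 175.8] mm/px 2.62
purple [ 0.6184 -0.0805  0.032 ] scene [225.1 232.6] mm/px 2.79
sleeve [ 0.4598 -0.2912  0.034 ] scene [119.8 237.7] mm/px 2.78
knob [ 0.4572 -0.1196  0.05  ] scene [176.6 203.8] mm/px 2.74
```

View pics/crop1.png

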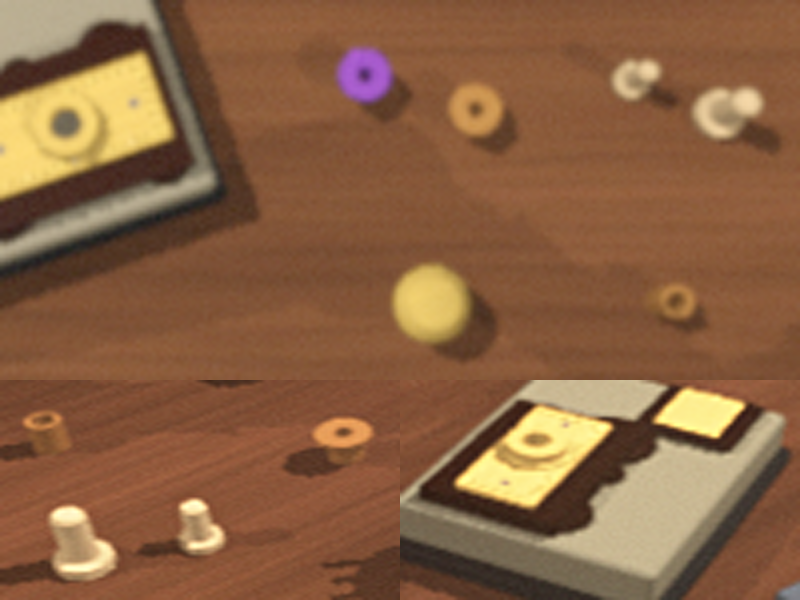

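The crop confirms it. The bronze flanged bush is at about (339,192) in the top view, beside the purple one. The larger drift has its foot at (400,193) and its stem top at about (407,190). The sleeve has no flange. Next I hover over the bush.

Emit:
{"api": "drive_tool", "payload": {
  "deltas": [
    {"xyz": [25.6,-15.6,0],"hand": -0.3},
    {"xyz": [25.6,-15.6,0],"hand": -0.3},
    {"xyz": [25.6,-15.6,0],"hand": -0.3},
    {"xyz": [25.6,-15.6,0],"hand": -0.3},
    {"xyz": [25.6,-15.6,0],"hand": -0.3},
    {"xyz": [25.6,-15.6,0],"hand": -0.3},
    {"xyz": [25.6,-15.6,0],"hand": -0.3},
    {"xyz": [25.6,-15.6,0],"hand": -0.3},
    {"xyz": [25.6,-15.6,0],"hand": -0.3},
    {"xyz": [25.6,-15.6,0],"hand": -0.3},
    {"xyz": [25.6,-15.6,10],"hand": -0.3},
    {"xyz": [25.6,-15.6,10],"hand": -0.3},
    {"xyz": [25.6,-15.6,10],"hand": -0.3},
    {"xyz": [25.6,-15.6,10],"hand": -0.3},
    {"xyz": [25.6,-15.6,10],"hand": -0.3},
    {"xyz": [25.6,-15.6,10],"hand": -0.3},
    {"xyz": [25.6,-15.6,10],"hand": -0.3},
    {"xyz": [25.6,-15.6,10],"hand": -0.3},
    {"xyz": [25.6,-15.6,10],"hand": -0.3},
    {"xyz": [25.6,-15.6,10],"hand": -0.3}
  ],
  "grip_force": 15
}}

```text
schema error: expected keys xyz, rotation, hand
```

Emit:
{"api": "drive_tool", "payload": {
  "deltas": [
    {"xyz": [0,0,0],"hand": -0.3},
    {"xyz": [0,0,0],"hand": -0.3},
    {"xyz": [0,0,0],"hand": -0.3},
    {"xyz": [0,0,0],"hand": -0.3}
  ]
}}

```text
schema error: expected keys xyz, rotation, hand
```

```bash
python3 - <<'E'
from h import *
o=r.get_obs(); print({k:np.round(o[k],4).tolist() for k in('time','tool_pos','tcp_rot','force','opening')})
print(r.get_calibration('wrist')); cv2.imwrite("pics/w1.png",r.get_image('wrist'))
E
```

```text
{'time': 0.15, 'tool_pos': [0.2048, -0.6164, 0.2479], 'tcp_rot': [-179.9153, -0.0038, 18.3834], 'force': [0.474, 0.7393, -0.3113], 'opening': 0.0917}
{'fx': 301.3154716838173, 'fy': 301.3154716838173, 'cx': 257.3475647178214, 'cy': 187.81083359497558, 'position': array([ 0.28103592, -0.59172254,  0.38437551]), 'orientation': array([ 1.62976602e+02,  7.03365653e-02, -7.17503480e+01])}
```

View pics/w1.png

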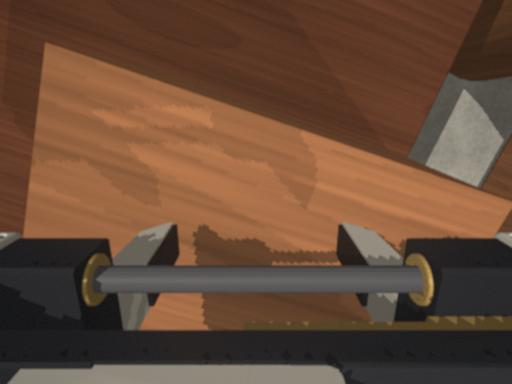

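The arm hasn't moved, because every row needs all three keys. The wrist view shows the fingers at rows 225 and below and a rod at row 280, so objects are seen best ahead of the tool. I'll stop about 60 mm short in tool x.

Emit:
{"api": "drive_tool", "payload": {
  "deltas": [
    {"xyz": [22.5,-15.6,0],"rotation": [0,0,0],"hand": -0.3},
    {"xyz": [22.5,-15.6,0],"rotation": [0,0,0],"hand": -0.3},
    {"xyz": [22.5,-15.6,0],"rotation": [0,0,0],"hand": -0.3},
    {"xyz": [22.5,-15.6,0],"rotation": [0,0,0],"hand": -0.3},
    {"xyz": [22.5,-15.6,0],"rotation": [0,0,0],"hand": -0.3},
    {"xyz": [22.5,-15.6,0],"rotation": [0,0,0],"hand": -0.3},
    {"xyz": [22.5,-15.6,0],"rotation": [0,0,0],"hand": -0.3},
    {"xyz": [22.5,-15.6,0],"rotation": [0,0,0],"hand": -0.3},
    {"xyz": [22.5,-15.6,0],"rotation": [0,0,0],"hand": -0.3},
    {"xyz": [22.5,-15.6,0],"rotation": [0,0,0],"hand": -0.3},
    {"xyz": [22.5,-15.6,10],"rotation": [0,0,0],"hand": -0.3},
    {"xyz": [22.5,-15.6,10],"rotation": [0,0,0],"hand": -0.3},
    {"xyz": [22.5,-15.6,10],"rotation": [0,0,0],"hand": -0.3},
    {"xyz": [22.5,-15.6,10],"rotation": [0,0,0],"hand": -0.3},
    {"xyz": [22.5,-15.6,10],"rotation": [0,0,0],"hand": -0.3},
    {"xyz": [22.5,-15.6,10],"rotation": [0,0,0],"hand": -0.3},
    {"xyz": [22.5,-15.6,10],"rotation": [0,0,0],"hand": -0.3},
    {"xyz": [22.5,-15.6,10],"rotation": [0,0,0],"hand": -0.3},
    {"xyz": [22.5,-15.6,10],"rotation": [0,0,0],"hand": -0.3},
    {"xyz": [22.5,-15.6,10],"rotation": [0,0,0],"hand": -0.3}
  ],
  "grip_force": 15
}}

```text
time: 1.87
tool_pos: [0.5342, -0.1778, 0.1481]
tcp_rot: [-180.0, 0.0, 18.4]
force: [0.2, -1.3, -0.2]
opening: 0.0595
grasp_force: 0.0
```

Emit:
{"api": "drive_tool", "payload": {
  "deltas": [
    {"xyz": [0,0,0],"rotation": [0,0,0],"hand": -0.3},
    {"xyz": [0,0,0],"rotation": [0,0,0],"hand": -0.3},
    {"xyz": [0,0,0],"rotation": [0,0,0],"hand": -0.3},
    {"xyz": [0,0,0],"rotation": [0,0,0],"hand": -0.3}
  ]
}}

```text
time: 2.2
tool_pos: [0.5331, -0.1804, 0.1489]
tcp_rot: [180.0, 0.0, 18.3]
force: [-0.2, -0.9, 0.4]
opening: 0.0598
grasp_force: 0.0
```

```bash
python3 - <<'E'
from h import *
o=r.get_obs(); print({k:np.round(o[k],4).tolist() for k in('time','tool_pos','tcp_rot','force','opening')})
print(r.get_calibration('wrist')); cv2.imwrite("pics/w1.png",r.get_image('wrist'))
E
```

```text
{'time': 2.2, 'tool_pos': [0.5331, -0.1804, 0.1489], 'tcp_rot': [179.9513, 0.0334, 18.2721], 'force': [-0.1871, -0.9308, 0.4272], 'opening': 0.0598}
{'fx': 301.3154716838173, 'fy': 301.3154716838173, 'cx': 257.3475647178214, 'cy': 187.81083359497558, 'position': array([ 0.6093621 , -0.15556744,  0.28528865]), 'orientation': array([ 1.62939377e+02, -6.20771296e-02, -7.18622962e+01])}
```

View pics/w1.png

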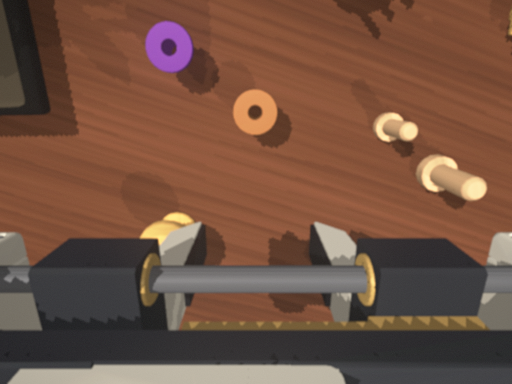

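The wrist view shows the bronze bush at (255,112), the purple bush at (169,47), the large drift with foot (438,174) and stem top (474,188), the small drift at (395,129), and the knob partly hidden at (175,228).

```bash
cat >> h.py <<'E'
def blob(im,lo,hi,near,amin=60,amax=1e9,fill=True):
    m=cv2.inRange(cv2.cvtColor(im,cv2.COLOR_BGR2HSV),np.array(lo),np.array(hi))
    cs,_=cv2.findContours(m,cv2.RETR_EXTERNAL,cv2.CHAIN_APPROX_NONE)
    cs=[c for c in cs if amin<cv2.contourArea(c)<amax]
    c=min(cs,key=lambda c:np.hypot(*(np.array(cv2.minEnclosingCircle(c)[0])-near)))
    return c,cv2.fitEllipse(c)
def intool(P,o):
    return Rm(o['tcp_rot']).T@(np.array(P)-o['tool_pos'])*1000
E
python3 - <<'E'
from h import *
o=r.get_obs();c=r.get_calibration('wrist');im=cv2.imread('pics/w1.png');h=cv2.cvtColor(im,cv2.COLOR_BGR2HSV)
for p in((255,97),(242,115),(255,112),(255,80),(275,130),(474,188),(465,184),(430,172),(440,205)): print(p,h[p[1],p[0]],im[p[1],p[0]])
for S in(130,150,165):
    ct,e=blob(im,(5,S,120),(20,255,255),(255,112),60,5000)
    if e: print(S,e,cv2.contourArea(ct)); P=onz(c,*e[0],.032);print(P.round(4),intool(P,o).round(1))
E
```

```text
(255, 97) [ 13 146 229] [ 98 155 229]
(242, 115) [ 13 151 227] [ 93 152 227]
(255, 112) [ 11 146  84] [36 53 84]
(255, 80) [  9 145 148] [ 64  90 148]
(275, 130) [ 11 146  94] [40 59 94]
(474, 188) [ 22  79 253] [175 232 253]
(465, 184) [ 20  93 246] [156 215 246]
(430, 172) [ 16 104 234] [139 191 234]
(440, 205) [ 10 148 138] [ 58  85 138]
130 ((320.0456237792969, 14.166648864746094), (5.758409023284912, 105.55465698242188), 110.07971954345703) 414.0
[ 0.6792 -0.1826  0.032 ] [138.2  47.5 117. ]
150 ((254.7930908203125, 110.73807525634766), (42.39390182495117, 43.014530181884766), 160.94432067871094) 280.0
[ 0.5974 -0.1578  0.032 ] [ 68.3  -1.6 117. ]Traceback (most recent call last):
  File "<stdin>", line 5, in <module>
  File "h.py", line 17, in blob
    c=min(cs,key=lambda c:np.hypot(*(np.array(cv2.minEnclosingCircle(c)[0])-near)))
ValueError: min() iterable argument is empty
```

```bash
python3 - <<'E'
from h import *
o=r.get_obs();c=r.get_calibration('wrist');im=cv2.imread('pics/w1.png')
for V in(185,200):
    ct,e=blob(im,(5,120,V),(18,255,255),(255,112),200,5000)
    P=onz(c,*e[0],.032);print(V,np.round(e[0],1),np.round(e[1],1),P.round(4),intool(P,o).round(1),'exp dia px',36e-3*301.3/.257)
P=onz(c,475,188.5,.062);Q=onz(c,438,174,.012);print('drift top,foot',P.round(4),Q.round(4))
E
```

```text
185 [254.5 111.5] [43. 44.] [ 0.5968 -0.1578  0.032 ] [ 67.7  -1.8 117. ] exp dia px 42.20544747081712
200 [254.6 111.5] [42.2 43.4] [ 0.5968 -0.1579  0.032 ] [ 67.7  -1.7 117. ] exp dia px 42.20544747081712
drift top,foot [ 0.5963 -0.3382  0.062 ] [ 0.5952 -0.3388  0.012 ]
```

Bush at (0.597, -0.158), and its diameter of 43 px matches the 42 px expected. I'll move over it and then down.

Emit:
{"api": "drive_tool", "payload": {
  "deltas": [
    {"xyz": [17,-0.4,5],"rotation": [0,0,0],"hand": -0.3},
    {"xyz": [17,-0.4,5],"rotation": [0,0,0],"hand": -0.3},
    {"xyz": [17,-0.4,5],"rotation": [0,0,0],"hand": -0.3},
    {"xyz": [16.7,-0.5,5],"rotation": [0,0,0],"hand": -0.3},
    {"xyz": [0,0,15],"rotation": [0,0,0],"hand": -0.3},
    {"xyz": [0,0,15],"rotation": [0,0,0],"hand": -0.3},
    {"xyz": [0,0,0],"rotation": [0,0,0],"hand": -0.3},
    {"xyz": [0,0,0],"rotation": [0,0,0],"hand": -0.3},
    {"xyz": [0,0,0],"rotation": [0,0,0],"hand": -0.3}
  ]
}}

```text
time: 3.0
tool_pos: [0.5974, -0.1569, 0.0996]
tcp_rot: [180.0, -0.0, 18.3]
force: [-0.3, 0.5, 0.9]
opening: 0.0595
grasp_force: 0.0
```

```bash
python3 - <<'E'
from h import *
o=r.get_obs(); print({k:np.round(o[k],4).tolist() for k in('time','tool_pos','tcp_rot','force','opening')})
print(intool([.5968,-.1578,.032],o).round(2))
c=r.get_calibration('wrist')
print('flange px',[proj(c,[.5968+.018*np.cos(a),-.1578+.018*np.sin(a),.032]).round(0).tolist() for a in np.arange(4)*np.pi/2])
cv2.imwrite("pics/w2.png",r.get_image('wrist'))
E
```

```text
{'time': 3.0, 'tool_pos': [0.5974, -0.1569, 0.0996], 'tcp_rot': [179.9573, -0.0306, 18.2989], 'force': [-0.2751, 0.4786, 0.9109], 'opening': 0.0595}
[-0.89  0.57 67.57]
flange px [[266.0, 190.0], [234.0, 205.0], [250.0, 234.0], [281.0, 219.0]]
```

View pics/w2.png

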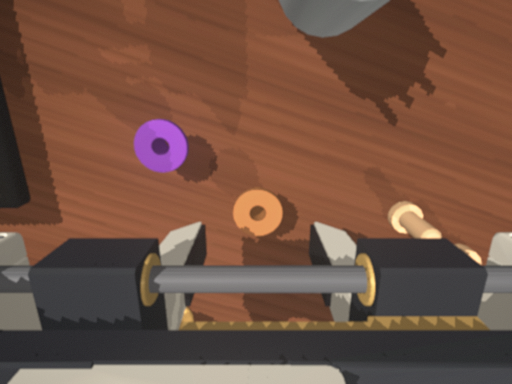

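The bush is at (258,212), where it was predicted, and centred between the fingertips (204 and 313). The tin is ahead at (330,15) and clear. Down 58 mm and grip.

Emit:
{"api": "drive_tool", "payload": {
  "deltas": [
    {"xyz": [-0.9,0.5,14.5],"rotation": [0,0,0],"hand": -0.3},
    {"xyz": [0,0,14.5],"rotation": [0,0,0],"hand": -0.3},
    {"xyz": [0,0,14.5],"rotation": [0,0,0],"hand": -0.3},
    {"xyz": [0,0,14.5],"rotation": [0,0,0],"hand": -0.3},
    {"xyz": [0,0,0],"rotation": [0,0,0],"hand": -0.3},
    {"xyz": [0,0,0],"rotation": [0,0,0],"hand": -0.1},
    {"xyz": [0,0,0],"rotation": [0,0,0],"hand": 0.1},
    {"xyz": [0,0,0],"rotation": [0,0,0],"hand": 0.3},
    {"xyz": [0,0,0],"rotation": [0,0,0],"hand": 0.3},
    {"xyz": [0,0,0],"rotation": [0,0,0],"hand": 0.3},
    {"xyz": [0,0,0],"rotation": [0,0,0],"hand": 0.3}
  ],
  "grip_force": 15
}}

```text
time: 3.97
tool_pos: [0.5973, -0.1568, 0.0415]
tcp_rot: [180.0, -0.1, 18.4]
force: [-0.2, -1.0, 1.1]
opening: 0.0352
grasp_force: 15.0
```

Gripped at 35 mm. Next I lift and carry it to a viewing pose near the bore.

Emit:
{"api": "drive_tool", "payload": {
  "deltas": [
    {"xyz": [0,0,-10],"rotation": [0,0,0],"hand": 0.3},
    {"xyz": [0,0,-20],"rotation": [0,0,0],"hand": 0.3},
    {"xyz": [0,0,-30],"rotation": [0,0,0],"hand": 0.3},
    {"xyz": [0,0,-30],"rotation": [0,0,0],"hand": 0.3},
    {"xyz": [0,0,-30],"rotation": [0,0,0],"hand": 0.3},
    {"xyz": [0,-10,-20],"rotation": [0,0,0],"hand": 0.3},
    {"xyz": [1,-20,0],"rotation": [0,0,0],"hand": 0.3},
    {"xyz": [1,-28,0],"rotation": [0,0,0],"hand": 0.3},
    {"xyz": [1,-28,0],"rotation": [0,0,0],"hand": 0.3},
    {"xyz": [1,-28,0],"rotation": [0,0,0],"hand": 0.3},
    {"xyz": [1,-28,0],"rotation": [0,0,0],"hand": 0.3},
    {"xyz": [1,-28,0],"rotation": [0,0,0],"hand": 0.3},
    {"xyz": [1,-28,0],"rotation": [0,0,0],"hand": 0.3},
    {"xyz": [0,-28,0],"rotation": [0,0,0],"hand": 0.3},
    {"xyz": [0,-28,0],"rotation": [0,0,0],"hand": 0.3},
    {"xyz": [0,-18,0],"rotation": [0,0,0],"hand": 0.3},
    {"xyz": [0,-7,0],"rotation": [0,0,0],"hand": 0.3},
    {"xyz": [0,0,0],"rotation": [0,0,0],"hand": 0.3},
    {"xyz": [0,0,0],"rotation": [0,0,0],"hand": 0.3},
    {"xyz": [0,0,0],"rotation": [0,0,0],"hand": 0.3}
  ]
}}

```text
time: 5.63
tool_pos: [0.516, 0.1083, 0.1808]
tcp_rot: [179.9, 0.0, 18.2]
force: [0.4, 0.8, -1.3]
opening: 0.0349
grasp_force: 15.0
```

```bash
python3 - <<'E'
from h import *
o=r.get_obs(); print({k:np.round(o[k],4).tolist() for k in('time','tool_pos','tcp_rot','force','opening')})
c=r.get_calibration('wrist')
im=r.get_image('wrist');cv2.imwrite("pics/w3.png",im);cv2.imwrite("pics/top1.png",r.get_image('top'))
P=np.array(o['tool_pos'])+Rm(o['tcp_rot'])@[0,0,.0096]
print('pred flange centre',proj(c,P), c['position'])
E
```

```text
{'time': 5.6333, 'tool_pos': [0.516, 0.1083, 0.1808], 'tcp_rot': [179.9361, 0.0068, 18.2447], 'force': [0.3521, 0.8332, -1.2789], 'opening': 0.0349}
pred flange centre [256.75381313 250.39229789] [0.59219158 0.13314524 0.31721153]
```

View pics/w3.png

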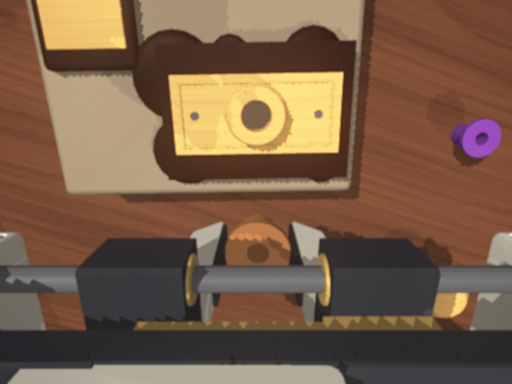

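The wrist view shows the bore at about (256,115) in the neck. The held bush flange spans about (226..290, 253), with its hole at about (258,253).

```bash
python3 - <<'E'
from h import *
o=r.get_obs();c=r.get_calibration('wrist');im=cv2.imread('pics/w3.png')
h=cv2.cvtColor(im,cv2.COLOR_BGR2HSV)
for V in(120,150,180):
    ct,e=blob(im,(0,0,0),(180,255,V),(256,115),300,3000)
    P=onz(c,*e[0],.091);print(V,np.round(e[0],2),np.round(e[1],1),P.round(4),intool(P,o).round(1),'exp',23e-3*301.3/(.226/np.cos(np.radians(0))))
print('V rows thru bore',h[115,225:290:2,2]); print('V col',h[80:150:2,256,2])
print('held row 253',h[253,220:296:2].tolist()); print('col258',h[222:270:2,258].tolist())
ct1=cv2.imread('pics/top1.png');ct=r.get_calibration('top')
k,e=blob(ct1,(0,0,0),(180,255,140),(236,196),20,200);print('top',e,onz(ct,*e[0],.091).round(4))
E
```

```text
120 [257.48 252.86] [19.6 21.6] [0.4721 0.0936 0.091 ] [-46.2   0.3  89.6] exp 30.663274336283184Traceback (most recent call last):
  File "<stdin>", line 5, in <module>
  File "h.py", line 17, in blob
    c=min(cs,key=lambda c:np.hypot(*(np.array(cv2.minEnclosingCircle(c)[0])-near)))
ValueError: min() iterable argument is empty
```

```bash
python3 - <<'E'
from h import *
o=r.get_obs();c=r.get_calibration('wrist');im=cv2.imread('pics/w3.png')
h=cv2.cvtColor(im,cv2.COLOR_BGR2HSV)
def crop(im,x0,y0,x1,y1,lo,hi,near,**k):
    ct,e=blob(im[y0:y1,x0:x1],lo,hi,np.array(near)-[x0,y0],**k); return (e[0][0]+x0,e[0][1]+y0),e[1]
for V in(110,140,170):
    p,s=crop(im,236,95,276,136,(0,0,0),(180,255,V),(256,115),amin=150)
    P=onz(c,*p,.091);print(V,np.round(p,2),np.round(s,1),P.round(4),intool(P,o).round(1))
print('V row115',h[115,220:294:2,2]); print('V col256',h[70:156:2,256,2])
print('held row 248 ',h[248,220:296:2,2].tolist()); print('col258',h[214:270:2,258,2].tolist())
t=cv2.imread('pics/top1.png');ct=r.get_calibration('top')
print(t[186:206,226:247].max(2))
E
```

```text
Traceback (most recent call last):
  File "h.py", line 17, in blob
    c=min(cs,key=lambda c:np.hypot(*(np.array(cv2.minEnclosingCircle(c)[0])-near)))
ValueError: min() iterable argument is empty
```

```bash
python3 - <<'E'
from h import *
im=cv2.imread('pics/w3.png');h=cv2.cvtColor(im,cv2.COLOR_BGR2HSV)
print('V row115',h[115,220:294:2,2]);print('S',h[115,220:294:2,1]); print('V col256',h[70:156:2,256,2]);print('S',h[70:156:2,256,1])
print('held row 248 ',h[248,216:300:2,2].tolist()); print('S ',h[248,216:300:2,1].tolist());print('col258',h[210:270:2,258,2].tolist())
E
```

```text
V row115 [247 247 242 229 245 244 248 252 252 252 235 129 120 122 122 122 122 122
 122 121 121 121 122 122 121 151 245 252 252 252 252 252 246 192 197 217
 252]
S [132 132 136 141 134 133 132 126 124 124 143 123 100  98 100 100  96 100
 100 101  99  99 100 100  95 123 139 124 122 123 124 122 137 143 145 147
 128]
V col256 [ 78 106 235 245 245 241 241 237 246 251 252 252 250 248 249 173 119 121
 120 122 122 121 122 121 123 122 122 122 120 139 186 246 253 251 251 252
 252 238 190 220 251 254 136]
S [137 152 142 133 133 138 136 137 135 127 122 122 128 132 133 128  99  99
 100 100  98  99 100  99 100 102 102 102 100 112 141 136 122 126 128 125
 125 139 146 144 129 131 150]
held row 248  [93, 43, 42, 44, 63, 128, 136, 134, 135, 135, 134, 136, 135, 136, 137, 136, 112, 93, 95, 96, 96, 97, 97, 94, 94, 98, 126, 137, 132, 124, 116, 114, 115, 122, 148, 177, 190, 124, 47, 49, 47, 99]
S  [38, 53, 49, 41, 113, 147, 148, 150, 151, 147, 147, 150, 149, 148, 147, 148, 141, 143, 148, 141, 141, 142, 145, 146, 144, 141, 148, 149, 151, 148, 143, 143, 142, 148, 152, 154, 154, 140, 43, 42, 49, 36]
col258 [128, 127, 136, 135, 132, 133, 152, 194, 192, 192, 192, 191, 198, 214, 214, 171, 131, 100, 97, 97, 96, 97, 97, 96, 97, 96, 103, 123, 83, 96]
```

```bash
python3 - <<'E'
from h import *
o=r.get_obs();c=r.get_calibration('wrist');im=cv2.imread('pics/w3.png');h=cv2.cvtColor(im,cv2.COLOR_BGR2HSV)
m=np.zeros(im.shape[:2],np.uint8);m[95:137,236:278]=h[95:137,236:278,2]<185
ct=max(cv2.findContours(m,0,1)[0],key=cv2.contourArea);e=cv2.fitEllipse(ct)
P=onz(c,*e[0],.091);print(np.round(e[0],2),np.round(e[1],1),P.round(4),intool(P,o).round(2),'exp px',23*.3013/.228)
R_=Rm(o['tcp_rot']);T=np.array(o['tool_pos'])
for dx in(0,.001,-.001,-.002):
  print(dx,[proj(c,T+R_@[dx+a,0,.0096]).round(1).tolist() for a in(.018,.006,0)])
E
```

```text
[255.49 114.89] [28.5 30. ] [0.5789 0.13   0.091 ] [66.65 -0.91 89.6 ] exp px 30.394298245614035
0 [[256.7, 219.6], [256.8, 240.4], [256.8, 250.4]]
0.001 [[256.7, 217.9], [256.8, 238.7], [256.8, 248.7]]
-0.001 [[256.8, 221.4], [256.8, 242.0], [256.8, 252.0]]
-0.002 [[256.8, 223.1], [256.8, 243.7], [256.9, 253.7]]
```

Relative to the held bush as seen by the camera, the bore is +68 mm in tool x and -1.4 mm in tool y. I'll approach to about 5 mm above the mouth.

Emit:
{"api": "drive_tool", "payload": {
  "deltas": [
    {"xyz": [17,-0.4,0],"rotation": [0,0,0],"hand": 0.3},
    {"xyz": [17,-0.4,0],"rotation": [0,0,0],"hand": 0.3},
    {"xyz": [17,-0.3,0],"rotation": [0,0,0],"hand": 0.3},
    {"xyz": [17.2,-0.3,0],"rotation": [0,0,0],"hand": 0.3},
    {"xyz": [0,0,14],"rotation": [0,0,0],"hand": 0.3},
    {"xyz": [0,0,14],"rotation": [0,0,0],"hand": 0.3},
    {"xyz": [0,0,14],"rotation": [0,0,0],"hand": 0.3},
    {"xyz": [0,0,0],"rotation": [0,0,0],"hand": 0.3},
    {"xyz": [0,0,0],"rotation": [0,0,0],"hand": 0.3},
    {"xyz": [0,0,0],"rotation": [0,0,0],"hand": 0.3}
  ]
}}

```text
time: 6.57
tool_pos: [0.579, 0.1329, 0.1385]
tcp_rot: [-180.0, 0.0, 18.4]
force: [-0.7, 0.7, -2.1]
opening: 0.0349
grasp_force: 15.0
```

```bash
python3 - <<'E'
from h import *
o=r.get_obs(); print({k:np.round(o[k],4).tolist() for k in('time','tool_pos','tcp_rot','force','opening')})
print(intool([.5789,.13,.091],o))
s=r.get_image('scene');cv2.imwrite('pics/s2.png',s)
w=r.get_image('wrist');cv2.imwrite('pics/w4.png',w)
print(proj(r.get_calibration('scene'),[.5789,.13,.091]))
a=cv2.resize(s[140:200,230:310],(400,300),interpolation=cv2.INTER_CUBIC);b=cv2.resize(w[150:290,170:345],(400,300))
cv2.imwrite('pics/c2.png',np.hstack([a,b]))
E
```

```text
{'time': 6.5667, 'tool_pos': [0.579, 0.1329, 0.1385], 'tcp_rot': [-179.9974, 0.0457, 18.387], 'force': [-0.7269, 0.6561, -2.0892], 'opening': 0.0349}
[-1.02068355  2.75389424 47.51841551]
[274.00118689 176.18269865]
```

View pics/c2.png

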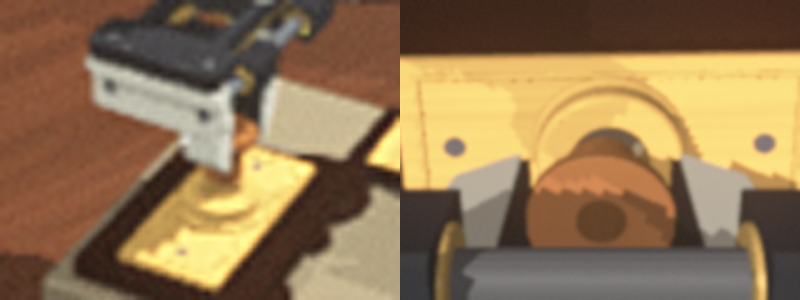

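The scene crop shows the bush over the neck. The wrist crop shows the neck ring centred at about (612,150) and the flange at (601,215), so the bore lies about 2.5 mm to tool +y. I'll correct by (0.8, 2.5).

Emit:
{"api": "drive_tool", "payload": {
  "deltas": [
    {"xyz": [0.8,2.4,0],"rotation": [0,0,0],"hand": 0.3},
    {"xyz": [0,0,0],"rotation": [0,0,0],"hand": 0.3},
    {"xyz": [0,0,0],"rotation": [0,0,0],"hand": 0.3},
    {"xyz": [0,0,0],"rotation": [0,0,0],"hand": 0.3}
  ]
}}

```text
time: 7.0
tool_pos: [0.5813, 0.131, 0.1391]
tcp_rot: [180.0, -0.0, 18.4]
force: [0.1, -0.2, -1.0]
opening: 0.0352
grasp_force: 15.0
```

```bash
python3 - <<'E'
from h import *
o=r.get_obs(); print({k:np.round(o[k],4).tolist() for k in('time','tool_pos','tcp_rot','force')})
print('bore in tool',intool([.5789,.13,.091],o).round(2))
c=r.get_calibration('wrist');w=r.get_image('wrist');cv2.imwrite('pics/w5.png',w)
R_=Rm(o['tcp_rot']);T=np.array(o['tool_pos'])
# neck outer top edge r=22 predictions & hole rear edge
B=np.array([.5789,.13,.091])
for rr in(.022,.0115): print(rr,[proj(c,B+R_@[rr*np.cos(a),rr*np.sin(a),0]).round(1).tolist() for a in np.radians([0,45,-45,90,-90])])
h=cv2.cvtColor(w,cv2.COLOR_BGR2HSV)
print('col256 180..250',h[180:250,258,2].tolist()); print('row210',h[205,225:300,2].tolist())
E
```

```text
{'time': 7.0, 'tool_pos': [0.5813, 0.131, 0.1391], 'tcp_rot': [179.9872, -0.0305, 18.3673], 'force': [0.1136, -0.2284, -1.0462]}
bore in tool [-2.64  0.21 48.06]
0.022 [[257.2, 194.2], [281.1, 203.5], [233.3, 203.7], [290.3, 225.5], [224.2, 225.7]]
0.0115 [[257.2, 209.4], [269.6, 214.2], [244.8, 214.2], [274.5, 225.5], [240.0, 225.6]]
col256 180..250 [242, 240, 240, 241, 240, 240, 242, 239, 239, 241, 235, 216, 189, 183, 191, 222, 238, 244, 245, 243, 243, 243, 242, 241, 241, 242, 242, 243, 243, 239, 209, 152, 116, 119, 133, 143, 143, 141, 140, 138, 140, 140, 157, 183, 197, 196, 193, 193, 195, 193, 193, 192, 193, 197, 205, 213, 217, 214, 205, 196, 188, 165, 140, 121, 105, 100, 99, 101, 102, 103]
row210 [238, 236, 238, 244, 244, 237, 222, 218, 231, 244, 248, 249, 250, 249, 246, 243, 242, 242, 241, 242, 241, 242, 242, 242, 242, 241, 241, 242, 242, 241, 241, 242, 241, 242, 242, 242, 241, 242, 243, 247, 251, 251, 251, 251, 251, 251, 251, 251, 251, 251, 251, 251, 251, 250, 247, 240, 227, 196, 161, 150, 170, 192, 206, 224, 237, 248, 251, 251, 250, 250, 250, 250, 250, 250, 250]
```

The bore edge (row 210.5) and neck rim put the bore at about (-3.2, 0.6) in the tool frame, and the bush at about (-1.7, 0.4). I'll shift x by -1.5 and lower gently.

Emit:
{"api": "drive_tool", "payload": {
  "deltas": [
    {"xyz": [-1.5,0.2,0],"rotation": [0,0,0],"hand": 0.3},
    {"xyz": [0,0,0],"rotation": [0,0,0],"hand": 0.3},
    {"xyz": [0,0,2],"rotation": [0,0,0],"hand": 0.3},
    {"xyz": [0,0,2],"rotation": [0,0,0],"hand": 0.3},
    {"xyz": [0,0,2],"rotation": [0,0,0],"hand": 0.3},
    {"xyz": [0,0,1],"rotation": [0,0,0],"hand": 0.3},
    {"xyz": [0,0,1],"rotation": [0,0,0],"hand": 0.3},
    {"xyz": [0,0,0],"rotation": [0,0,0],"hand": 0.3}
  ]
}}

```text
time: 7.72
tool_pos: [0.5796, 0.1304, 0.1304]
tcp_rot: [-180.0, 0.0, 18.4]
force: [0.0, 0.4, -1.2]
opening: 0.035
grasp_force: 15.0
```

Emit:
{"api": "drive_tool", "payload": {
  "deltas": [
    {"xyz": [0,0,1],"rotation": [0,0,0],"hand": 0.3},
    {"xyz": [0,0,1],"rotation": [0,0,0],"hand": 0.3},
    {"xyz": [0,0,1],"rotation": [0,0,0],"hand": 0.3},
    {"xyz": [0,0,1],"rotation": [0,0,0],"hand": 0.3},
    {"xyz": [0,0,0],"rotation": [0,0,0],"hand": 0.3}
  ]
}}

```text
time: 8.13
tool_pos: [0.5796, 0.1304, 0.1265]
tcp_rot: [-180.0, 0.0, 18.4]
force: [0.1, -0.3, -0.6]
opening: 0.0348
grasp_force: 15.0
```

Emit:
{"api": "drive_tool", "payload": {
  "deltas": [
    {"xyz": [0,0,1],"rotation": [0,0,0],"hand": 0.3},
    {"xyz": [0,0,1],"rotation": [0,0,0],"hand": 0.3},
    {"xyz": [0,0,1],"rotation": [0,0,0],"hand": 0.3},
    {"xyz": [0,0,0],"rotation": [0,0,0],"hand": 0.3},
    {"xyz": [0,0,0],"rotation": [0,0,0],"hand": 0.3}
  ]
}}

```text
time: 8.55
tool_pos: [0.5797, 0.1304, 0.1237]
tcp_rot: [-180.0, 0.0, 18.4]
force: [-0.2, 0.0, -0.9]
opening: 0.035
grasp_force: 15.0
```

```bash
python3 - <<'E'
from h import *
o=r.get_obs(); print({k:np.round(o[k],4).tolist() for k in('time','tool_pos','force','moment')})
s=r.get_image('scene');w=r.get_image('wrist');cv2.imwrite('pics/w6.png',w)
a=cv2.resize(s[140:200,230:310],(400,300),interpolation=cv2.INTER_CUBIC);b=cv2.resize(w[150:290,170:345],(400,300))
cv2.imwrite('pics/c3.png',np.hstack([a,b]))
E
```

```text
{'time': 8.55, 'tool_pos': [0.5797, 0.1304, 0.1237], 'force': [-0.2437, 0.0027, -0.8741], 'moment': [0.0238, 0.0136, -0.0208]}
```

View pics/c3.png

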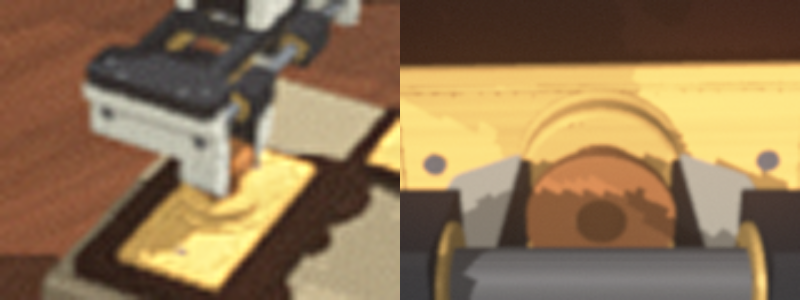

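The flange is concentric with the neck and about 9 mm deep, with no contact force. I'll lower 1 mm, release and rise.

Emit:
{"api": "drive_tool", "payload": {
  "deltas": [
    {"xyz": [0,0,1],"rotation": [0,0,0],"hand": 0.3},
    {"xyz": [0,0,0],"rotation": [0,0,0],"hand": 0.3},
    {"xyz": [0,0,0],"rotation": [0,0,0],"hand": 0.1},
    {"xyz": [0,0,0],"rotation": [0,0,0],"hand": -0.1},
    {"xyz": [0,0,0],"rotation": [0,0,0],"hand": -0.2},
    {"xyz": [0,0,0],"rotation": [0,0,0],"hand": -0.2},
    {"xyz": [0,0,0],"rotation": [0,0,0],"hand": -0.2},
    {"xyz": [0,0,-5],"rotation": [0,0,0],"hand": -0.2},
    {"xyz": [0,0,-12],"rotation": [0,0,0],"hand": -0.2},
    {"xyz": [0,0,-20],"rotation": [0,0,0],"hand": -0.2},
    {"xyz": [0,0,-20],"rotation": [0,0,0],"hand": -0.2},
    {"xyz": [-20,0,0],"rotation": [0,0,0],"hand": -0.2},
    {"xyz": [-20,0,0],"rotation": [0,0,0],"hand": -0.2},
    {"xyz": [-20,0,0],"rotation": [0,0,0],"hand": -0.2},
    {"xyz": [0,0,0],"rotation": [0,0,0],"hand": -0.2},
    {"xyz": [0,0,0],"rotation": [0,0,0],"hand": -0.2},
    {"xyz": [0,0,0],"rotation": [0,0,0],"hand": -0.2}
  ]
}}

```text
time: 10.07
tool_pos: [0.524, 0.1117, 0.1809]
tcp_rot: [180.0, -0.1, 18.4]
force: [1.0, -0.8, -0.2]
opening: 0.0553
grasp_force: 0.0
```

```bash
python3 - <<'E'
from h import *
o=r.get_obs(); print({k:np.round(o[k],4).tolist() for k in('time','tool_pos','tcp_rot','force','opening')})
c=r.get_calibration('wrist');w=r.get_image('wrist');cv2.imwrite('pics/w7.png',w)
h=cv2.cvtColor(w,cv2.COLOR_BGR2HSV)
P0=proj(c,[.5775,.129,.113]);print(P0,'hsv there',[h[int(P0[1])+d,int(P0[0])].tolist() for d in(-18,-14,0,14,18)])
for lo,hi in(((5,115,140),(16,255,232)),((5,140,120),(18,255,235))):
  m=cv2.inRange(h,np.array(lo),np.array(hi));m[:int(P0[1])-45]=0;m[int(P0[1])+45:]=0;m[:,:int(P0[0])-45]=0;m[:,int(P0[0])+45:]=0
  for k in sorted(cv2.findContours(m,0,1)[0],key=cv2.contourArea)[-2:]:
    if len(k)>5: e=cv2.fitEllipse(k);print(cv2.contourArea(k),np.round(e[0],1),np.round(e[1],1),onz(c,*e[0],.113).round(4))
print('row',h[int(P0[1])+12,int(P0[0])-45:int(P0[0])+46:3].tolist())
E
```

```text
{'time': 10.0667, 'tool_pos': [0.524, 0.1117, 0.1809], 'tcp_rot': [179.9726, -0.1338, 18.3677], 'force': [1.0028, -0.8267, -0.2278], 'opening': 0.0553}
[257.36119681 132.97470365] hsv there [[13, 150, 207], [13, 150, 206], [15, 95, 118], [13, 151, 203], [13, 153, 202]]
2182.0 [257.8 130.1] [52.4 53. ] [0.5794 0.1293 0.113 ]
3.0 [267.5  95.5] [0. 1.] [0.6024 0.1303 0.113 ]
3168.5 [259.3 138.1] [62.6 93. ] [0.5747 0.1267 0.113 ]
row [[23, 123, 252], [23, 122, 252], [23, 124, 252], [23, 124, 252], [23, 123, 252], [23, 124, 252], [23, 124, 253], [19, 139, 239], [14, 150, 208], [13, 153, 205], [13, 153, 205], [13, 153, 203], [13, 152, 205], [13, 153, 204], [13, 152, 205], [13, 153, 204], [12, 152, 205], [13, 152, 220], [13, 151, 223], [14, 151, 221], [13, 153, 221], [13, 153, 222], [13, 152, 221], [17, 145, 188], [17, 145, 192], [17, 147, 193], [17, 145, 192], [17, 145, 193], [17, 143, 194], [18, 144, 227], [23, 125, 252]]
```

The bush stands upright in the bore. Its flange is 52.4 by 53 px, which is round, centred at (0.579, 0.129). Now to the drift's viewing pose.

Emit:
{"api": "drive_tool", "payload": {
  "deltas": [
    {"xyz": [-4,12,0],"rotation": [0,0,0],"hand": 0.1},
    {"xyz": [-8,25,0],"rotation": [0,0,0],"hand": 0.1},
    {"xyz": [-8,25,0],"rotation": [0,0,0],"hand": 0.1},
    {"xyz": [-8,25,0],"rotation": [0,0,0],"hand": 0.1},
    {"xyz": [-8,25,0],"rotation": [0,0,0],"hand": 0.1},
    {"xyz": [-8,25,0],"rotation": [0,0,0],"hand": 0.1},
    {"xyz": [-8,25,0],"rotation": [0,0,0],"hand": 0.1},
    {"xyz": [-8,25,0],"rotation": [0,0,0],"hand": 0.1},
    {"xyz": [-8,25,0],"rotation": [0,0,0],"hand": 0.1},
    {"xyz": [-8,25,0],"rotation": [0,0,0],"hand": 0.1},
    {"xyz": [-8,25,0],"rotation": [0,0,0],"hand": 0.1},
    {"xyz": [-8,25,0],"rotation": [0,0,0],"hand": 0.1},
    {"xyz": [-8,25,0],"rotation": [0,0,0],"hand": 0.1},
    {"xyz": [-8,25,0],"rotation": [0,0,0],"hand": 0.1},
    {"xyz": [-8,25,0],"rotation": [0,0,0],"hand": 0.1},
    {"xyz": [-8,25,0],"rotation": [0,0,0],"hand": 0.1},
    {"xyz": [-8,25,0],"rotation": [0,0,0],"hand": 0.1},
    {"xyz": [-8,25,0],"rotation": [0,0,0],"hand": 0.1},
    {"xyz": [0,12,0],"rotation": [0,0,0],"hand": 0.1},
    {"xyz": [0,0,0],"rotation": [0,0,0],"hand": 0.1}
  ]
}}

```text
time: 11.78
tool_pos: [0.5316, -0.3635, 0.1793]
tcp_rot: [179.9, -0.0, 18.1]
force: [-0.2, 0.1, -0.5]
opening: 0.0413
grasp_force: 0.0
```

Emit:
{"api": "drive_tool", "payload": {
  "deltas": [
    {"xyz": [0,0,0],"rotation": [0,0,0],"hand": 0.1},
    {"xyz": [0,0,0],"rotation": [0,0,0],"hand": 0.1},
    {"xyz": [0,0,0],"rotation": [0,0,0],"hand": 0.1}
  ]
}}

```text
time: 12.03
tool_pos: [0.5322, -0.3568, 0.1797]
tcp_rot: [-179.9, -0.0, 18.5]
force: [-0.0, -0.0, 0.7]
opening: 0.0416
grasp_force: 0.0
```

```bash
python3 - <<'E'
from h import *
o=r.get_obs(); print({k:np.round(o[k],4).tolist() for k in('time','tool_pos','tcp_rot','force','opening')})
c=r.get_calibration('wrist');w=r.get_image('wrist');cv2.imwrite('pics/w8.png',w)
h=cv2.cvtColor(w,cv2.COLOR_BGR2HSV)
m=cv2.inRange(h,np.array((10,40,180)),np.array((30,125,255)));m[215:]=0
for k in cv2.findContours(m,0,1)[0]:
  if cv2.contourArea(k)>100:
    print('area',cv2.contourArea(k),'box',cv2.boundingRect(k)); 
print('pred top/foot',proj(c,[.596,-.3385,.062]),proj(c,[.596,-.3385,.012]))
p=proj(c,[.596,-.3385,.062]).astype(int)
print(h[p[1],p[0]-30:p[0]+31:2].tolist())
E
```

```text
{'time': 12.0333, 'tool_pos': [0.5322, -0.3568, 0.1797], 'tcp_rot': [-179.9485, -0.0275, 18.5234], 'force': [-0.0405, -0.0386, 0.6763], 'opening': 0.0416}
area 935.5 box (244, 93, 35, 36)
area 610.0 box (193, 49, 29, 30)
pred top/foot [260.46921895 113.29302626] [259.99643551 110.43877675]
[[10, 145, 141], [10, 148, 140], [10, 145, 141], [10, 145, 142], [10, 143, 143], [10, 144, 143], [10, 142, 131], [13, 118, 208], [22, 79, 255], [24, 66, 254], [21, 84, 251], [20, 88, 250], [23, 72, 254], [24, 66, 254], [23, 68, 254], [23, 69, 254], [23, 69, 254], [23, 69, 254], [23, 72, 254], [22, 78, 253], [18, 97, 245], [15, 111, 203], [15, 110, 220], [20, 92, 252], [14, 117, 199], [10, 138, 102], [11, 145, 132], [10, 144, 149], [10, 143, 144], [10, 147, 142], [10, 146, 141]]
```

```bash
python3 - <<'E'
from h import *
o=r.get_obs();c=r.get_calibration('wrist');print(np.round(o['tool_pos'],4))
im=r.get_image('wrist');cv2.imwrite('pics/w9.png',im);h=cv2.cvtColor(im,cv2.COLOR_BGR2HSV)
m=cv2.inRange(h,np.array((10,40,180)),np.array((30,125,255)));m[215:]=0
for k in cv2.findContours(m,0,1)[0]:
  if cv2.contourArea(k)>100:
    e=cv2.fitEllipse(k);P=onz(c,*e[0],.012);print(np.round(e[0],1),np.round(e[1],1),P.round(4),intool(P,o).round(1))
# stem top: brightest disc, low saturation
m=cv2.inRange(h,np.array((15,40,240)),np.array((30,80,255)));m[215:]=0
for k in cv2.findContours(m,0,1)[0]:
  if cv2.contourArea(k)>60:
    e=cv2.fitEllipse(k);P=onz(c,*e[0],.062);print('top',cv2.contourArea(k),np.round(e[0],1),np.round(e[1],1),P.round(4),intool(P,o).round(1))
E
```

```text
[ 0.5321 -0.3569  0.1798]
[260.7 110. ] [33.6 35.6] [ 0.5965 -0.3392  0.012 ] [ 66.6   3.8 167.8]
[206.5  62.2] [26.9 29.4] [ 0.6216 -0.2772  0.012 ] [110.1 -47.1 167.9]
top 179.0 [260.4 112.7] [14.3 16.1] [ 0.5964 -0.3385  0.062 ] [ 66.7   3.  117.8]
top 62.5 [270.7 101.7] [ 5.2 20.5] [ 0.6072 -0.3437  0.062 ] [ 75.3  11.4 117.8]
```

Drift foot and stem top agree at (0.5965, -0.339), so it stands upright. The small one is at (0.622, -0.277). I'll move over it and part way down.

Emit:
{"api": "drive_tool", "payload": {
  "deltas": [
    {"xyz": [17,0.9,0],"rotation": [0,0,0],"hand": 0.1},
    {"xyz": [17,0.9,0],"rotation": [0,0,0],"hand": 0.1},
    {"xyz": [17,0.9,0],"rotation": [0,0,0],"hand": 0.1},
    {"xyz": [16,0.8,10],"rotation": [0,0,0],"hand": 0.1},
    {"xyz": [0,0,20],"rotation": [0,0,0],"hand": 0.1},
    {"xyz": [0,0,20],"rotation": [0,0,0],"hand": 0.1},
    {"xyz": [0,0,20],"rotation": [0,0,0],"hand": 0.1},
    {"xyz": [0,0,0],"rotation": [0,0,0],"hand": 0.1},
    {"xyz": [0,0,0],"rotation": [0,0,0],"hand": 0.1},
    {"xyz": [0,0,0],"rotation": [0,0,0],"hand": 0.1},
    {"xyz": [0,0,0],"rotation": [0,0,0],"hand": 0.1}
  ]
}}

```text
time: 13.05
tool_pos: [0.5974, -0.3411, 0.1117]
tcp_rot: [179.9, -0.1, 18.4]
force: [1.0, -0.4, 1.4]
opening: 0.0416
grasp_force: 0.0
```

```bash
python3 - <<'E'
from h import *
o=r.get_obs();c=r.get_calibration('wrist');print(np.round(o['tool_pos'],4),np.round(o['tcp_rot'],2),intool([.5965,-.3388,.034],o).round(2))
im=r.get_image('wrist');cv2.imwrite('pics/w10.png',im);h=cv2.cvtColor(im,cv2.COLOR_BGR2HSV)
m=cv2.inRange(h,np.array((15,40,225)),np.array((30,88,255)));m[262:]=0
for k in cv2.findContours(m,0,1)[0]:
  if cv2.contourArea(k)>60:
    e=cv2.fitEllipse(k);P=onz(c,*e[0],.062);print('top',cv2.contourArea(k),cv2.boundingRect(k),np.round(e[0],1),np.round(e[1],1),P.round(4),intool(P,o).round(1))
print(proj(c,[.5965,-.3388,.062]))
E
```

```text
[ 0.5974 -0.3411  0.1117] [ 1.7988e+02 -1.2000e-01  1.8390e+01] [-0.31 -2.65 77.72]
top 320.0 (242, 209, 22, 23) [252.3 220. ] [17.8 23.4] [ 0.5972 -0.3381  0.062 ] [ 0.7 -3.  49.7]
top 294.5 (236, 180, 38, 29) [254.1 196.8] [30.9 35.1] [ 0.6131 -0.3342  0.062 ] [17.  -1.7 49.8]
top 114.0 (177, 131, 28, 15) [189.5 146.5] [26.8 29.4] [ 0.6319 -0.2859  0.062 ] [ 50.  -41.7  49.7]
[252.96734205 221.26417007]
```

Emit:
{"api": "drive_tool", "payload": {
  "deltas": [
    {"xyz": [0.3,-2.8,0],"rotation": [0,0,0],"hand": 0.1},
    {"xyz": [0,0,10],"rotation": [0,0,0],"hand": 0.1},
    {"xyz": [0,0,15],"rotation": [0,0,0],"hand": 0.1},
    {"xyz": [0,0,15],"rotation": [0,0,0],"hand": 0.1},
    {"xyz": [0,0,15],"rotation": [0,0,0],"hand": 0.1},
    {"xyz": [0,0,10],"rotation": [0,0,0],"hand": 0.1},
    {"xyz": [0,0,6],"rotation": [0,0,0],"hand": 0.1},
    {"xyz": [0,0,0],"rotation": [0,0,0],"hand": 0.1},
    {"xyz": [0,0,0],"rotation": [0,0,0],"hand": 0.1},
    {"xyz": [0,0,0],"rotation": [0,0,0],"hand": 0.1}
  ]
}}

```text
time: 13.93
tool_pos: [0.5963, -0.3382, 0.0393]
tcp_rot: [180.0, -0.1, 18.4]
force: [-0.3, 0.4, 0.7]
opening: 0.0414
grasp_force: 0.0
```

Emit:
{"api": "drive_tool", "payload": {
  "deltas": [
    {"xyz": [0,0,2],"rotation": [0,0,0],"hand": 0.1},
    {"xyz": [0,0,1.8],"rotation": [0,0,0],"hand": 0.1},
    {"xyz": [0,0,0],"rotation": [0,0,0],"hand": 0.1},
    {"xyz": [0,0,0],"rotation": [0,0,0],"hand": 0.3},
    {"xyz": [0,0,0],"rotation": [0,0,0],"hand": 0.5},
    {"xyz": [0,0,0],"rotation": [0,0,0],"hand": 0.7},
    {"xyz": [0,0,0],"rotation": [0,0,0],"hand": 0.7},
    {"xyz": [0,0,0],"rotation": [0,0,0],"hand": 0.7},
    {"xyz": [0,0,0],"rotation": [0,0,0],"hand": 0.7},
    {"xyz": [0,0,0],"rotation": [0,0,0],"hand": 0.7}
  ],
  "grip_force": 35
}}

```text
time: 14.77
tool_pos: [0.5957, -0.3382, 0.0351]
tcp_rot: [180.0, -0.0, 18.4]
force: [-1.1, 0.1, 0.9]
opening: 0.0191
grasp_force: 35.0
```

Emit:
{"api": "drive_tool", "payload": {
  "deltas": [
    {"xyz": [0,0,-8],"rotation": [0,0,0],"hand": 0.7},
    {"xyz": [0,0,-20],"rotation": [0,0,0],"hand": 0.7},
    {"xyz": [0,0,-30],"rotation": [0,0,0],"hand": 0.7},
    {"xyz": [0,0,-30],"rotation": [0,0,0],"hand": 0.7},
    {"xyz": [0,0,-30],"rotation": [0,0,0],"hand": 0.7},
    {"xyz": [2,-6,-24],"rotation": [0,0,0],"hand": 0.7},
    {"xyz": [4,-13,-8],"rotation": [0,0,0],"hand": 0.7},
    {"xyz": [6,-20,0],"rotation": [0,0,0],"hand": 0.7},
    {"xyz": [8,-27,0],"rotation": [0,0,0],"hand": 0.7},
    {"xyz": [9,-30,0],"rotation": [0,0,0],"hand": 0.7},
    {"xyz": [9,-30,0],"rotation": [0,0,0],"hand": 0.7},
    {"xyz": [9,-30,0],"rotation": [0,0,0],"hand": 0.7},
    {"xyz": [9,-30,0],"rotation": [0,0,0],"hand": 0.7},
    {"xyz": [9,-30,0],"rotation": [0,0,0],"hand": 0.7},
    {"xyz": [9,-30,0],"rotation": [0,0,0],"hand": 0.7},
    {"xyz": [9,-30,0],"rotation": [0,0,0],"hand": 0.7},
    {"xyz": [9,-30,0],"rotation": [0,0,0],"hand": 0.7},
    {"xyz": [9,-30,0],"rotation": [0,0,0],"hand": 0.7},
    {"xyz": [9,-30,0],"rotation": [0,0,0],"hand": 0.7},
    {"xyz": [9,-30,0],"rotation": [0,0,0],"hand": 0.7}
  ]
}}

```text
time: 16.43
tool_pos: [0.5823, 0.0774, 0.1845]
tcp_rot: [-180.0, 0.1, 18.4]
force: [0.2, -0.6, -0.4]
opening: 0.0193
grasp_force: 35.0
```

Emit:
{"api": "drive_tool", "payload": {
  "deltas": [
    {"xyz": [7,-25,0],"rotation": [0,0,0],"hand": 0.7},
    {"xyz": [4,-18,0],"rotation": [0,0,0],"hand": 0.7},
    {"xyz": [0,-10,0],"rotation": [0,0,0],"hand": 0.7},
    {"xyz": [0,0,0],"rotation": [0,0,0],"hand": 0.7},
    {"xyz": [0,0,0],"rotation": [0,0,0],"hand": 0.7},
    {"xyz": [0,0,0],"rotation": [0,0,0],"hand": 0.7},
    {"xyz": [0,0,0],"rotation": [0,0,0],"hand": 0.7}
  ]
}}

```text
time: 17.02
tool_pos: [0.5777, 0.1266, 0.1847]
tcp_rot: [179.9, 0.0, 18.2]
force: [-0.6, -0.3, -0.8]
opening: 0.0192
grasp_force: 35.0
```

```bash
python3 - <<'E'
from h import *
o=r.get_obs();print({k:np.round(o[k],4).tolist() for k in('time','tool_pos','tcp_rot','force','moment','opening')})
print(intool([.5788,.1294,.113],o).round(2))
E
```

```text
{'time': 17.0167, 'tool_pos': [0.5777, 0.1266, 0.1847], 'tcp_rot': [179.9368, 0.0364, 18.2093], 'force': [-0.5603, -0.3001, -0.794], 'moment': [0.0288, 0.0172, 0.0038], 'opening': 0.0192}
[ 1.93 -2.43 71.67]
```

Emit:
{"api": "drive_tool", "payload": {
  "deltas": [
    {"xyz": [1.4,-2.3,0],"rotation": [0,0,0],"hand": 0.7},
    {"xyz": [0,0,8],"rotation": [0,0,0],"hand": 0.7},
    {"xyz": [0,0,10],"rotation": [0,0,0],"hand": 0.7},
    {"xyz": [0,0,10],"rotation": [0,0,0],"hand": 0.7},
    {"xyz": [0,0,2],"rotation": [0,0,0],"hand": 0.7},
    {"xyz": [0,0,0],"rotation": [0,0,0],"hand": 0.7},
    {"xyz": [0,0,0],"rotation": [0,0,0],"hand": 0.7},
    {"xyz": [0,0,0],"rotation": [0,0,0],"hand": 0.7}
  ]
}}

```text
time: 17.68
tool_pos: [0.5782, 0.1318, 0.1551]
tcp_rot: [-180.0, -0.0, 18.4]
force: [-0.9, -1.1, -0.2]
opening: 0.0193
grasp_force: 35.0
```

```bash
python3 - <<'E'
from h import *
o=r.get_obs();print({k:np.round(o[k],4).tolist() for k in('time','tool_pos','tcp_rot','force','moment','opening')})
print(intool([.5788,.1294,.113],o).round(2))
s=r.get_image('scene');w=r.get_image('wrist');cv2.imwrite('pics/w11.png',w);cv2.imwrite('pics/s11.png',s)
a=cv2.resize(s[130:190,230:310],(400,300),interpolation=cv2.INTER_CUBIC);b=cv2.resize(w[150:290,170:345],(400,300))
cv2.imwrite('pics/c4.png',np.hstack([a,b]))
E
```

```text
{'time': 17.6833, 'tool_pos': [0.5782, 0.1318, 0.1551], 'tcp_rot': [-179.9925, -0.0183, 18.3921], 'force': [-0.9286, -1.1266, -0.2048], 'moment': [0.0219, 0.0573, 0.0524], 'opening': 0.0193}
[-0.19  2.49 42.06]
```

View pics/c4.png

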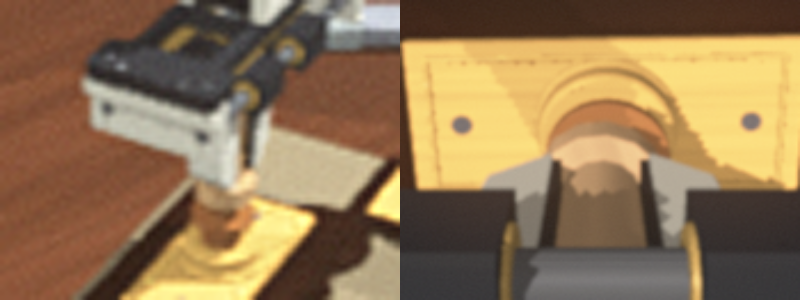

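The scene crop shows the drift's foot just above the bush flange, and the wrist crop shows it roughly concentric, with the tool about 2.5 mm off in y. I'll correct that and feel for contact.

Emit:
{"api": "drive_tool", "payload": {
  "deltas": [
    {"xyz": [0,1.8,0],"rotation": [0,0,0],"hand": 0.7},
    {"xyz": [0,0,0],"rotation": [0,0,0],"hand": 0.7},
    {"xyz": [0,0,1],"rotation": [0,0,0],"hand": 0.7},
    {"xyz": [0,0,1],"rotation": [0,0,0],"hand": 0.7},
    {"xyz": [0,0,1],"rotation": [0,0,0],"hand": 0.7},
    {"xyz": [0,0,1],"rotation": [0,0,0],"hand": 0.7},
    {"xyz": [0,0,0],"rotation": [0,0,0],"hand": 0.7},
    {"xyz": [0,0,0],"rotation": [0,0,0],"hand": 0.7}
  ]
}}

```text
time: 18.45
tool_pos: [0.5785, 0.1299, 0.1508]
tcp_rot: [-180.0, 0.0, 18.4]
force: [0.0, 0.0, -0.9]
opening: 0.0193
grasp_force: 35.0
```

Emit:
{"api": "drive_tool", "payload": {
  "deltas": [
    {"xyz": [0,0,0.5],"rotation": [0,0,0],"hand": 0.7},
    {"xyz": [0,0,0.5],"rotation": [0,0,0],"hand": 0.7},
    {"xyz": [0,0,0.5],"rotation": [0,0,0],"hand": 0.7},
    {"xyz": [0,0,0],"rotation": [0,0,0],"hand": 0.7}
  ]
}}

```text
time: 18.78
tool_pos: [0.5785, 0.1299, 0.1493]
tcp_rot: [180.0, 0.0, 18.4]
force: [-0.6, 0.5, -1.1]
opening: 0.0195
grasp_force: 35.0
```

Emit:
{"api": "drive_tool", "payload": {
  "deltas": [
    {"xyz": [0,0,0.5],"rotation": [0,0,0],"hand": 0.7},
    {"xyz": [0,0,0.5],"rotation": [0,0,0],"hand": 0.7},
    {"xyz": [0,0,0.5],"rotation": [0,0,0],"hand": 0.7},
    {"xyz": [0,0,0],"rotation": [0,0,0],"hand": 0.7}
  ]
}}

```text
time: 19.12
tool_pos: [0.5785, 0.1299, 0.1478]
tcp_rot: [-180.0, 0.0, 18.4]
force: [0.3, 0.2, -0.9]
opening: 0.0194
grasp_force: 35.0
```

Emit:
{"api": "drive_tool", "payload": {
  "deltas": [
    {"xyz": [0,0,0.5],"rotation": [0,0,0],"hand": 0.7},
    {"xyz": [0,0,0.5],"rotation": [0,0,0],"hand": 0.7},
    {"xyz": [0,0,0],"rotation": [0,0,0],"hand": 0.7}
  ]
}}

```text
time: 19.37
tool_pos: [0.5785, 0.1299, 0.1468]
tcp_rot: [-180.0, 0.0, 18.4]
force: [-0.4, 0.3, -0.9]
opening: 0.0197
grasp_force: 35.0
```

Emit:
{"api": "drive_tool", "payload": {
  "deltas": [
    {"xyz": [0,0,0.5],"rotation": [0,0,0],"hand": 0.7},
    {"xyz": [0,0,0.5],"rotation": [0,0,0],"hand": 0.7},
    {"xyz": [0,0,0],"rotation": [0,0,0],"hand": 0.7}
  ]
}}

```text
time: 19.62
tool_pos: [0.5785, 0.1298, 0.1458]
tcp_rot: [-180.0, 0.0, 18.4]
force: [-0.1, -0.6, -1.1]
opening: 0.0192
grasp_force: 35.0
```

Emit:
{"api": "drive_tool", "payload": {
  "deltas": [
    {"xyz": [0,0,0.5],"rotation": [0,0,0],"hand": 0.7},
    {"xyz": [0,0,0.5],"rotation": [0,0,0],"hand": 0.7},
    {"xyz": [0,0,0],"rotation": [0,0,0],"hand": 0.7}
  ]
}}

```text
time: 19.87
tool_pos: [0.5785, 0.13, 0.145]
tcp_rot: [-180.0, 0.0, 18.4]
force: [-0.3, -0.2, 1.0]
opening: 0.0195
grasp_force: 35.0
```

Emit:
{"api": "drive_tool", "payload": {
  "deltas": [
    {"xyz": [0,0,0.5],"rotation": [0,0,0],"hand": 0.7},
    {"xyz": [0,0,0.5],"rotation": [0,0,0],"hand": 0.7},
    {"xyz": [0,0,0],"rotation": [0,0,0],"hand": 0.7}
  ]
}}

```text
time: 20.12
tool_pos: [0.5785, 0.13, 0.1439]
tcp_rot: [-180.0, 0.0, 18.4]
force: [-0.7, 0.3, 0.8]
opening: 0.0191
grasp_force: 35.0
```

Emit:
{"api": "drive_tool", "payload": {
  "deltas": [
    {"xyz": [0,0,0.5],"rotation": [0,0,0],"hand": 0.7},
    {"xyz": [0,0,0.5],"rotation": [0,0,0],"hand": 0.7},
    {"xyz": [0,0,0],"rotation": [0,0,0],"hand": 0.7}
  ]
}}

```text
time: 20.37
tool_pos: [0.5786, 0.1299, 0.1429]
tcp_rot: [-180.0, -0.0, 18.4]
force: [-1.1, 0.5, 0.9]
opening: 0.02
grasp_force: 35.0
```

Emit:
{"api": "drive_tool", "payload": {
  "deltas": [
    {"xyz": [0,0,0.5],"rotation": [0,0,0],"hand": 0.7},
    {"xyz": [0,0,0.5],"rotation": [0,0,0],"hand": 0.7},
    {"xyz": [0,0,0],"rotation": [0,0,0],"hand": 0.7}
  ]
}}

```text
time: 20.62
tool_pos: [0.5786, 0.1299, 0.1418]
tcp_rot: [-180.0, -0.0, 18.4]
force: [-0.8, -0.1, 0.9]
opening: 0.0193
grasp_force: 35.0
```

Emit:
{"api": "drive_tool", "payload": {
  "deltas": [
    {"xyz": [0,0,0.5],"rotation": [0,0,0],"hand": 0.7},
    {"xyz": [0,0,0.5],"rotation": [0,0,0],"hand": 0.7},
    {"xyz": [0,0,0],"rotation": [0,0,0],"hand": 0.7}
  ]
}}

```text
time: 20.87
tool_pos: [0.5786, 0.1299, 0.1408]
tcp_rot: [-180.0, -0.0, 18.4]
force: [0.2, 0.4, 1.1]
opening: 0.0195
grasp_force: 35.0
```

Emit:
{"api": "drive_tool", "payload": {
  "deltas": [
    {"xyz": [0,0,0.5],"rotation": [0,0,0],"hand": 0.7},
    {"xyz": [0,0,0.5],"rotation": [0,0,0],"hand": 0.7},
    {"xyz": [0,0,0],"rotation": [0,0,0],"hand": 0.7}
  ]
}}

```text
time: 21.12
tool_pos: [0.5786, 0.1299, 0.1399]
tcp_rot: [-180.0, -0.0, 18.4]
force: [-0.4, 0.1, 2.2]
opening: 0.0194
grasp_force: 35.0
```

```bash
python3 - <<'E'
from h import *
o=r.get_obs();print({k:np.round(o[k],4).tolist() for k in('time','tool_pos','tcp_rot','force','moment','opening')})
s=r.get_image('scene');w=r.get_image('wrist');cv2.imwrite('pics/w12.png',w)
h=cv2.cvtColor(w,cv2.COLOR_BGR2HSV);p=cv2.cvtColor(cv2.imread('pics/w11.png'),cv2.COLOR_BGR2HSV)
for q in(p,h):
  print('col258 H',q[165:235:2,258,0].tolist());print('V',q[165:235:2,258,2].tolist())
  for lo,hi in(((9,135,110),(15,255,235)),):
    m=cv2.inRange(q,np.array(lo),np.array(hi));m[:170]=0;m[235:]=0;m[:,:220]=0;m[:,305:]=0
    k=max(cv2.findContours(m,0,1)[0],key=cv2.contourArea);print('bronze box',cv2.boundingRect(k),cv2.contourArea(k))
  m=cv2.inRange(q,np.array((14,40,150)),np.array((30,118,255)));m[:190]=0;m[235:]=0;m[:,:225]=0;m[:,300:]=0
  k=max(cv2.findContours(m,0,1)[0],key=cv2.contourArea);print('wood box',cv2.boundingRect(k))
E
```

```text
{'time': 21.1167, 'tool_pos': [0.5786, 0.1299, 0.1399], 'tcp_rot': [-179.999, -0.0071, 18.3823], 'force': [-0.4149, 0.0901, 2.2373], 'moment': [-0.0184, 0.2678, 0.0236], 'opening': 0.0194}
col258 H [12, 17, 17, 20, 19, 19, 19, 20, 18, 17, 19, 20, 20, 20, 20, 18, 14, 13, 13, 12, 13, 14, 15, 15, 15, 17, 16, 16, 17, 16, 15, 15, 15, 15, 15]
V [65, 138, 228, 238, 238, 233, 234, 239, 212, 189, 235, 243, 241, 238, 238, 231, 159, 186, 191, 191, 188, 172, 166, 167, 215, 233, 232, 232, 233, 232, 190, 171, 171, 172, 171]
bronze box (234, 197, 54, 26) 447.5
wood box (225, 207, 75, 28)
col258 H [11, 11, 11, 16, 17, 20, 20, 20, 20, 19, 19, 18, 18, 19, 21, 20, 20, 20, 16, 13, 13, 14, 15, 15, 14, 17, 17, 17, 17, 17, 15, 15, 15, 15, 15]
V [74, 72, 69, 122, 225, 240, 239, 238, 237, 235, 237, 192, 191, 235, 244, 242, 241, 240, 202, 151, 195, 180, 172, 170, 218, 236, 235, 235, 236, 235, 196, 173, 175, 174, 174]
bronze box (230, 202, 56, 21) 207.0
wood box (225, 207, 75, 28)
```

Contact was made at TCP z 0.145, and the bush is sliding lightly. The drift has not slipped in the jaws, since the wood stays at the same pixels. I'll carry on in small steps.

Emit:
{"api": "drive_tool", "payload": {
  "deltas": [
    {"xyz": [0,0,0.4],"rotation": [0,0,0],"hand": 0.7},
    {"xyz": [0,0,0.4],"rotation": [0,0,0],"hand": 0.7},
    {"xyz": [0,0,0],"rotation": [0,0,0],"hand": 0.7}
  ]
}}

```text
time: 21.47
tool_pos: [0.5786, 0.1299, 0.1392]
tcp_rot: [180.0, -0.0, 18.4]
force: [-1.1, 0.4, 3.9]
opening: 0.0197
grasp_force: 35.0
```

```bash
python3 -c "
from h import *
o=r.get_obs();print({k:np.round(o[k],4).tolist() for k in('time','tool_pos','tcp_rot','force','moment')})"
```

```text
{'time': 21.4667, 'tool_pos': [0.5786, 0.1299, 0.1392], 'tcp_rot': [179.9971, -0.0086, 18.3853], 'force': [-1.124, 0.3546, 3.8671], 'moment': [0.0485, 0.3454, -0.0572]}
```

Emit:
{"api": "drive_tool", "payload": {
  "deltas": [
    {"xyz": [0,0,0.4],"rotation": [0,0,0],"hand": 0.7},
    {"xyz": [0,0,0.4],"rotation": [0,0,0],"hand": 0.7},
    {"xyz": [0,0,0],"rotation": [0,0,0],"hand": 0.7}
  ]
}}

```text
time: 21.72
tool_pos: [0.5786, 0.13, 0.1384]
tcp_rot: [180.0, -0.0, 18.4]
force: [-1.8, 0.2, 3.5]
opening: 0.019
grasp_force: 35.0
```

```bash
python3 -c "
from h import *
o=r.get_obs();print({k:np.round(o[k],4).tolist() for k in('time','tool_pos','tcp_rot','force','moment')})"
```

```text
{'time': 21.7167, 'tool_pos': [0.5786, 0.13, 0.1384], 'tcp_rot': [179.9989, -0.0085, 18.3845], 'force': [-1.8229, 0.2024, 3.4923], 'moment': [0.0752, 0.4708, 0.0166]}
```

A lateral force (Fx of about -1.8) and My are building. This is consistent with the drift sitting about 1.3 mm off towards tool -x. I'll lift off and re-centre.

Emit:
{"api": "drive_tool", "payload": {
  "deltas": [
    {"xyz": [0,0,-2],"rotation": [0,0,0],"hand": 0.7},
    {"xyz": [0,0,-3],"rotation": [0,0,0],"hand": 0.7},
    {"xyz": [1.3,0,0],"rotation": [0,0,0],"hand": 0.7},
    {"xyz": [0,0,0],"rotation": [0,0,0],"hand": 0.7},
    {"xyz": [0,0,0],"rotation": [0,0,0],"hand": 0.7},
    {"xyz": [0,0,0],"rotation": [0,0,0],"hand": 0.7},
    {"xyz": [0,0,0],"rotation": [0,0,0],"hand": 0.7}
  ]
}}

```text
time: 22.3
tool_pos: [0.5797, 0.1302, 0.1432]
tcp_rot: [-180.0, 0.0, 18.4]
force: [1.2, -0.1, 0.1]
opening: 0.0194
grasp_force: 35.0
```

```bash
python3 - <<'E'
from h import *
o=r.get_obs();c=r.get_calibration('wrist');print({k:np.round(o[k],4).tolist() for k in('time','tool_pos','tcp_rot','force','moment')})
w=r.get_image('wrist');cv2.imwrite('pics/w13.png',w)
h=cv2.cvtColor(w,cv2.COLOR_BGR2HSV)
R_=Rm(o['tcp_rot']);T=np.array(o['tool_pos'])
for rad,zt,n in((.017,.0351,'foot bottom'),(.017,.0231,'foot top')): print(n,[proj(c,T+R_@[.0006+rad*np.cos(a),rad*np.sin(a),zt]).round(1).tolist() for a in np.radians([0,40,-40])])
for z in(.1025,.0965): print('flange',z,[proj(c,np.array([.5788,.1294,z])+R_@[.018*np.cos(a),.018*np.sin(a),0]).round(1).tolist() for a in np.radians([0,40,-40,65,-65])])
print('neck',[proj(c,np.array([.5788,.1294,.091])+R_@[.022*np.cos(a),.022*np.sin(a),0]).round(1).tolist() for a in np.radians([0,40,-40])])
for u in(238,248,258,268,278): print(u,[(int(a),int(b)) for a,b in h[180:222,u,[0,2]]])
E
```

```text
{'time': 22.3, 'tool_pos': [0.5797, 0.1302, 0.1432], 'tcp_rot': [-179.9977, 0.0119, 18.3806], 'force': [1.2307, -0.0846, 0.132], 'moment': [0.055, 0.024, 0.0159]}
foot bottom [[256.8, 203.6], [274.7, 209.7], [238.8, 209.8]]
foot top [[256.7, 210.9], [275.9, 217.3], [237.6, 217.4]]
flange 0.1025 [[257.6, 201.7], [276.0, 208.0], [239.2, 208.0], [283.4, 217.1], [231.9, 217.2]]
flange 0.0965 [[257.6, 198.5], [275.5, 204.7], [239.7, 204.7], [282.6, 213.5], [232.6, 213.6]]
neck [[257.5, 190.0], [279.0, 197.4], [236.2, 197.5]]
238 [(20, 239), (20, 237), (20, 239), (19, 234), (19, 235), (20, 241), (20, 241), (20, 239), (20, 241), (20, 244), (21, 245), (20, 245), (19, 238), (18, 224), (17, 212), (17, 214), (18, 228), (20, 241), (21, 247), (22, 249), (22, 248), (21, 245), (20, 243), (20, 242), (20, 241), (20, 241), (19, 240), (18, 232), (16, 210), (15, 181), (13, 178), (13, 188), (13, 194), (14, 197), (14, 200), (15, 202), (15, 202), (15, 203), (15, 208), (15, 221), (17, 236), (19, 245)]
248 [(20, 241), (21, 243), (21, 240), (19, 228), (19, 229), (20, 241), (20, 245), (19, 241), (18, 224), (17
[... 1060 characters left out ...]
), (19, 239), (17, 221), (16, 166), (14, 136), (13, 152), (13, 176), (13, 179), (14, 162), (15, 153), (15, 156), (15, 158), (15, 157), (15, 160), (15, 174), (15, 211), (17, 237), (18, 243), (18, 243), (18, 243), (18, 243), (18, 243)]
278 [(21, 245), (21, 244), (21, 246), (21, 247), (22, 250), (23, 252), (23, 252), (23, 252), (23, 251), (20, 243), (19, 233), (18, 229), (18, 228), (17, 218), (17, 185), (17, 154), (17, 150), (17, 177), (17, 217), (18, 235), (21, 245), (22, 249), (23, 251), (23, 251), (23, 251), (23, 252), (21, 250), (19, 239), (17, 206), (17, 165), (15, 144), (14, 141), (13, 141), (13, 139), (13, 142), (13, 140), (14, 138), (15, 133), (15, 128), (15, 132), (15, 149), (14, 186)]
```

```bash
python3 - <<'E'
from h import *
o=r.get_obs();c=r.get_calibration('wrist')
for n,u,v,z,rad in(('foot bot',258,206,.1081,17),('foot top',258,212.3,.1201,17),('fl under',258,201.5,.0973,18),('neck',258,188.5,.091,22)):
    t=intool(onz(c,u,v,z),o);print(n,t.round(2),'centre x',round(t[0]-rad,2))
E
```

```text
foot bot [16.07  0.76 35.1 ] centre x -0.93
foot top [16.74  0.73 23.1 ] centre x -0.26
fl under [15.11  0.78 45.9 ] centre x -2.89
neck [21.9   0.81 52.2 ] centre x -0.1
```

Edge estimates put the drift now about 1 mm ahead of the bush, so I'll take back half of the shift and press again.

Emit:
{"api": "drive_tool", "payload": {
  "deltas": [
    {"xyz": [-0.6,0,0],"rotation": [0,0,0],"hand": 0.7},
    {"xyz": [0,0,1],"rotation": [0,0,0],"hand": 0.7},
    {"xyz": [0,0,1],"rotation": [0,0,0],"hand": 0.7},
    {"xyz": [0,0,1],"rotation": [0,0,0],"hand": 0.7},
    {"xyz": [0,0,1],"rotation": [0,0,0],"hand": 0.7},
    {"xyz": [0,0,0.5],"rotation": [0,0,0],"hand": 0.7},
    {"xyz": [0,0,0.5],"rotation": [0,0,0],"hand": 0.7},
    {"xyz": [0,0,0],"rotation": [0,0,0],"hand": 0.7}
  ]
}}

```text
time: 23.02
tool_pos: [0.5792, 0.1301, 0.1385]
tcp_rot: [180.0, 0.0, 18.4]
force: [-0.9, 0.3, 2.6]
opening: 0.0192
grasp_force: 35.0
```

Emit:
{"api": "drive_tool", "payload": {
  "deltas": [
    {"xyz": [0,0,0.4],"rotation": [0,0,0],"hand": 0.7},
    {"xyz": [0,0,0.4],"rotation": [0,0,0],"hand": 0.7},
    {"xyz": [0,0,0],"rotation": [0,0,0],"hand": 0.7}
  ]
}}

```text
time: 23.27
tool_pos: [0.5793, 0.1302, 0.1378]
tcp_rot: [180.0, -0.0, 18.4]
force: [-1.2, -1.0, 3.2]
opening: 0.0192
grasp_force: 35.0
```

```bash
python3 -c "
from h import *
o=r.get_obs();print({k:np.round(o[k],4).tolist() for k in('time','tool_pos','tcp_rot','force','moment')})"
```

```text
{'time': 23.2667, 'tool_pos': [0.5793, 0.1302, 0.1378], 'tcp_rot': [179.9888, -0.0181, 18.3843], 'force': [-1.1549, -0.9624, 3.1972], 'moment': [-0.1042, 0.383, -0.0039]}
```

Emit:
{"api": "drive_tool", "payload": {
  "deltas": [
    {"xyz": [0,0,0.5],"rotation": [0,0,0],"hand": 0.7},
    {"xyz": [0,0,0.5],"rotation": [0,0,0],"hand": 0.7},
    {"xyz": [0,0,0],"rotation": [0,0,0],"hand": 0.7}
  ]
}}

```text
time: 23.52
tool_pos: [0.5793, 0.1302, 0.1365]
tcp_rot: [-180.0, -0.0, 18.4]
force: [-0.8, -0.1, 4.0]
opening: 0.0193
grasp_force: 35.0
```

Emit:
{"api": "drive_tool", "payload": {
  "deltas": [
    {"xyz": [0,0,0.5],"rotation": [0,0,0],"hand": 0.7},
    {"xyz": [0,0,0.5],"rotation": [0,0,0],"hand": 0.7},
    {"xyz": [0,0,0],"rotation": [0,0,0],"hand": 0.7}
  ]
}}

```text
time: 23.77
tool_pos: [0.5793, 0.1301, 0.1354]
tcp_rot: [-180.0, -0.0, 18.4]
force: [-0.3, -1.0, 3.3]
opening: 0.0194
grasp_force: 35.0
```

```bash
python3 -c "
from h import *
o=r.get_obs();print({k:np.round(o[k],4).tolist() for k in('time','tool_pos','tcp_rot','force','moment')})"
```

```text
{'time': 23.7667, 'tool_pos': [0.5793, 0.1301, 0.1354], 'tcp_rot': [-179.9991, -0.009, 18.3839], 'force': [-0.283, -0.9689, 3.3162], 'moment': [-0.0554, 0.2944, -0.0396]}
```

Emit:
{"api": "drive_tool", "payload": {
  "deltas": [
    {"xyz": [0,0,0.5],"rotation": [0,0,0],"hand": 0.7},
    {"xyz": [0,0,0.5],"rotation": [0,0,0],"hand": 0.7},
    {"xyz": [0,0,0],"rotation": [0,0,0],"hand": 0.7}
  ]
}}

```text
time: 24.02
tool_pos: [0.5793, 0.1301, 0.1345]
tcp_rot: [180.0, -0.0, 18.4]
force: [-1.9, -0.4, 4.2]
opening: 0.0191
grasp_force: 35.0
```

Emit:
{"api": "drive_tool", "payload": {
  "deltas": [
    {"xyz": [0,0,0.5],"rotation": [0,0,0],"hand": 0.7},
    {"xyz": [0,0,0.5],"rotation": [0,0,0],"hand": 0.7},
    {"xyz": [0,0,0],"rotation": [0,0,0],"hand": 0.7}
  ]
}}

```text
time: 24.27
tool_pos: [0.5793, 0.1301, 0.1335]
tcp_rot: [-180.0, -0.0, 18.4]
force: [-0.8, -0.2, 3.7]
opening: 0.0195
grasp_force: 35.0
```

Emit:
{"api": "drive_tool", "payload": {
  "deltas": [
    {"xyz": [0,0,0.5],"rotation": [0,0,0],"hand": 0.7},
    {"xyz": [0,0,0.5],"rotation": [0,0,0],"hand": 0.7},
    {"xyz": [0,0,0],"rotation": [0,0,0],"hand": 0.7}
  ]
}}

```text
time: 24.52
tool_pos: [0.5793, 0.1301, 0.1325]
tcp_rot: [-180.0, -0.0, 18.4]
force: [-0.4, 0.2, 3.6]
opening: 0.0196
grasp_force: 35.0
```

Emit:
{"api": "drive_tool", "payload": {
  "deltas": [
    {"xyz": [0,0,0.4],"rotation": [0,0,0],"hand": 0.7},
    {"xyz": [0,0,0.4],"rotation": [0,0,0],"hand": 0.7},
    {"xyz": [0,0,0],"rotation": [0,0,0],"hand": 0.7}
  ]
}}

```text
time: 24.77
tool_pos: [0.5793, 0.1302, 0.1317]
tcp_rot: [-180.0, -0.0, 18.4]
force: [-0.8, -0.1, 3.8]
opening: 0.0197
grasp_force: 35.0
```

Emit:
{"api": "drive_tool", "payload": {
  "deltas": [
    {"xyz": [0,0,0.4],"rotation": [0,0,0],"hand": 0.7},
    {"xyz": [0,0,0.4],"rotation": [0,0,0],"hand": 0.7},
    {"xyz": [0,0,0],"rotation": [0,0,0],"hand": 0.7}
  ]
}}

```text
time: 25.02
tool_pos: [0.5793, 0.1301, 0.131]
tcp_rot: [180.0, -0.0, 18.4]
force: [-2.3, -1.2, 5.0]
opening: 0.0193
grasp_force: 35.0
```

Emit:
{"api": "drive_tool", "payload": {
  "deltas": [
    {"xyz": [0,0,0.4],"rotation": [0,0,0],"hand": 0.7},
    {"xyz": [0,0,0.4],"rotation": [0,0,0],"hand": 0.7},
    {"xyz": [0,0,0],"rotation": [0,0,0],"hand": 0.7}
  ]
}}

```text
time: 25.27
tool_pos: [0.5793, 0.1302, 0.1305]
tcp_rot: [180.0, -0.0, 18.4]
force: [-2.7, -1.1, 8.2]
opening: 0.0191
grasp_force: 35.0
```

```bash
python3 - <<'E'
from h import *
o=r.get_obs();c=r.get_calibration('wrist');print({k:np.round(o[k],4).tolist() for k in('time','tool_pos','tcp_rot','force','moment')})
w=r.get_image('wrist');cv2.imwrite('pics/w14.png',w);h=cv2.cvtColor(w,cv2.COLOR_BGR2HSV)
for u in(248,258,268): print(u,[(int(a),int(b)) for a,b in h[186:220,u,[0,2]]])
s=r.get_image('scene');cv2.imwrite('pics/s14.png',s)
E
```

```text
{'time': 25.2667, 'tool_pos': [0.5793, 0.1302, 0.1305], 'tcp_rot': [179.9876, -0.0036, 18.3826], 'force': [-2.6669, -1.0782, 8.245], 'moment': [-0.131, 0.5779, -0.0446]}
248 [(20, 241), (19, 234), (19, 232), (20, 241), (21, 246), (20, 245), (19, 233), (17, 215), (17, 200), (17, 204), (18, 225), (20, 240), (21, 248), (23, 250), (22, 249), (21, 247), (20, 243), (17, 228), (15, 186), (13, 163), (13, 174), (13, 192), (14, 194), (14, 191), (15, 190), (15, 191), (15, 190), (15, 201), (16, 224), (17, 238), (18, 241), (18, 240), (18, 239), (17, 238)]
258 [(20, 240), (19, 237), (20, 239), (20, 241), (19, 236), (17, 218), (18, 190), (18, 182), (18, 192), (17, 220), (19, 236), (20, 244), (21, 246), (21, 245), (21, 245), (19, 241), (16, 216), (15, 164), (13, 155), (13, 177), (14, 186), (15, 179), (15, 173), (15, 172), (15, 173), (15, 170), (15, 187), (15, 221), (16, 234), (17, 237), (17, 236), (17, 236), (17, 235), (17, 237)]
268 [(20, 238), (19, 227), (18, 218), (18, 225), (19, 234), (19, 236), (18, 226), (17, 195), (17, 170), (17, 165), (17, 183), (17, 221), (19, 240), (21, 248), (23, 250), (22, 249), (21, 247), (18, 238), (16, 203), (15, 153), (13, 142), (12, 166), (13, 179), (14, 171), (15, 163), (15, 159), (15, 158), (15, 161), (15, 173), (14, 212), (16, 238), (18, 245), (19, 245), (19, 245)]
```

The force is rising (8.2 N, about 9 N net). Friction never exceeds 14 N, so a steady 20 N can only mean the bush has bottomed. I'll continue in fine steps.

Emit:
{"api": "drive_tool", "payload": {
  "deltas": [
    {"xyz": [0,0,0.3],"rotation": [0,0,0],"hand": 0.7},
    {"xyz": [0,0,0.3],"rotation": [0,0,0],"hand": 0.7},
    {"xyz": [0,0,0],"rotation": [0,0,0],"hand": 0.7}
  ]
}}

```text
time: 25.62
tool_pos: [0.5793, 0.1302, 0.1302]
tcp_rot: [180.0, -0.0, 18.4]
force: [-3.6, -1.2, 10.4]
opening: 0.0194
grasp_force: 35.0
```

Emit:
{"api": "drive_tool", "payload": {
  "deltas": [
    {"xyz": [0,0,0.3],"rotation": [0,0,0],"hand": 0.7},
    {"xyz": [0,0,0.3],"rotation": [0,0,0],"hand": 0.7},
    {"xyz": [0,0,0],"rotation": [0,0,0],"hand": 0.7}
  ]
}}

```text
time: 25.87
tool_pos: [0.5794, 0.1302, 0.13]
tcp_rot: [180.0, -0.0, 18.4]
force: [-3.2, -1.4, 13.6]
opening: 0.0192
grasp_force: 35.0
```

```bash
python3 -c "
from h import *
o=r.get_obs();print({k:np.round(o[k],4).tolist() for k in('time','tool_pos','tcp_rot','force','moment','effort')})"
```

```text
{'time': 25.8667, 'tool_pos': [0.5794, 0.1302, 0.13], 'tcp_rot': [179.968, -0.0179, 18.3842], 'force': [-3.2137, -1.4197, 13.611], 'moment': [-0.2737, 0.908, 0.0138], 'effort': [-0.2622, -47.3808, -7.6066, -21.2487, 0.3313, -1.5589, -0.0041]}
```

Emit:
{"api": "drive_tool", "payload": {
  "deltas": [
    {"xyz": [-0.1,0,0.3],"rotation": [0,0,0],"hand": 0.7},
    {"xyz": [-0.1,0,0.3],"rotation": [0,0,0],"hand": 0.7},
    {"xyz": [0,0,0],"rotation": [0,0,0],"hand": 0.7}
  ]
}}

```text
time: 26.12
tool_pos: [0.5793, 0.1302, 0.1297]
tcp_rot: [180.0, -0.0, 18.4]
force: [-4.8, -1.0, 14.8]
opening: 0.0189
grasp_force: 35.0
```

Emit:
{"api": "drive_tool", "payload": {
  "deltas": [
    {"xyz": [0,0,0],"rotation": [0,0,0],"hand": 0.7},
    {"xyz": [0,0,0],"rotation": [0,0,0],"hand": 0.7}
  ]
}}

```text
time: 26.28
tool_pos: [0.5793, 0.1302, 0.1297]
tcp_rot: [180.0, -0.0, 18.4]
force: [-4.8, -1.1, 13.5]
opening: 0.0197
grasp_force: 35.0
```

Emit:
{"api": "drive_tool", "payload": {
  "deltas": [
    {"xyz": [-0.2,0,0.2],"rotation": [0,0,0],"hand": 0.7},
    {"xyz": [-0.2,0,0.2],"rotation": [0,0,0],"hand": 0.7},
    {"xyz": [0,0,0],"rotation": [0,0,0],"hand": 0.7},
    {"xyz": [0,0,0],"rotation": [0,0,0],"hand": 0.7}
  ]
}}

```text
time: 26.62
tool_pos: [0.5793, 0.1302, 0.1296]
tcp_rot: [180.0, -0.1, 18.4]
force: [-4.5, -0.6, 14.2]
opening: 0.0192
grasp_force: 35.0
```

```bash
python3 - <<'E'
from h import *
o=r.get_obs();c=r.get_calibration('wrist');print({k:np.round(o[k],4).tolist() for k in('time','tool_pos','tcp_rot','force','moment')})
w=r.get_image('wrist');cv2.imwrite('pics/w15.png',w);h=cv2.cvtColor(w,cv2.COLOR_BGR2HSV)
for u in(258,): print(u,[(i+186,int(a),int(b)) for i,(a,b) in enumerate(h[186:220,u,[0,2]])])
E
```

```text
{'time': 26.6167, 'tool_pos': [0.5793, 0.1302, 0.1296], 'tcp_rot': [179.9547, -0.0869, 18.3808], 'force': [-4.5484, -0.575, 14.2412], 'moment': [-0.2893, 0.9421, -0.0148]}
258 [(186, 21, 245), (187, 20, 240), (188, 20, 239), (189, 20, 241), (190, 19, 238), (191, 18, 221), (192, 17, 193), (193, 17, 184), (194, 17, 193), (195, 17, 220), (196, 19, 235), (197, 20, 243), (198, 21, 246), (199, 21, 246), (200, 20, 245), (201, 19, 240), (202, 16, 215), (203, 15, 165), (204, 13, 155), (205, 13, 178), (206, 14, 188), (207, 14, 180), (208, 15, 173), (209, 15, 173), (210, 15, 172), (211, 15, 172), (212, 15, 184), (213, 15, 218), (214, 16, 233), (215, 17, 237), (216, 17, 237), (217, 17, 237), (218, 17, 237), (219, 17, 237)]
```

Emit:
{"api": "drive_tool", "payload": {
  "deltas": [
    {"xyz": [0,0,0.4],"rotation": [0,0,0],"hand": 0.7},
    {"xyz": [0,0,0.4],"rotation": [0,0,0],"hand": 0.7},
    {"xyz": [0,0,0],"rotation": [0,0,0],"hand": 0.7}
  ]
}}

```text
time: 26.92
tool_pos: [0.5793, 0.1302, 0.1291]
tcp_rot: [179.9, -0.1, 18.4]
force: [-4.0, -2.5, 17.9]
opening: 0.0191
grasp_force: 35.0
```

```bash
python3 -c "
from h import *
o=r.get_obs();print({k:np.round(o[k],4).tolist() for k in('time','tool_pos','tcp_rot','force','moment')})"
```

```text
{'time': 26.9167, 'tool_pos': [0.5793, 0.1302, 0.1291], 'tcp_rot': [179.9438, -0.0854, 18.3818], 'force': [-3.9867, -2.4893, 17.9241], 'moment': [-0.403, 1.2258, -0.0162]}
```

The reading is 17.9 N (about 18.8 net), above the 14 N friction limit, and the shoulder is at z of about 0.088. That fits the 91 mm mouth sunk about 3 mm, so the bush has bottomed. I'll trim to 20 N and hold.

Emit:
{"api": "drive_tool", "payload": {
  "deltas": [
    {"xyz": [0,0,0.3],"rotation": [0,0,0],"hand": 0.7},
    {"xyz": [0,0,0],"rotation": [0,0,0],"hand": 0.7},
    {"xyz": [0,0,0],"rotation": [0,0,0],"hand": 0.7},
    {"xyz": [0,0,0],"rotation": [0,0,0],"hand": 0.7}
  ]
}}

```text
time: 27.25
tool_pos: [0.5794, 0.1302, 0.129]
tcp_rot: [179.9, -0.1, 18.4]
force: [-4.9, -2.0, 18.7]
opening: 0.0194
grasp_force: 35.0
```

```bash
python3 -c "
from h import *
o=r.get_obs();print({k:np.round(o[k],4).tolist() for k in('time','tool_pos','tcp_rot','force','moment')})"
```

```text
{'time': 27.25, 'tool_pos': [0.5794, 0.1302, 0.129], 'tcp_rot': [179.938, -0.0948, 18.3812], 'force': [-4.868, -2.0334, 18.7296], 'moment': [-0.3486, 1.2508, -0.0344]}
```

Emit:
{"api": "drive_tool", "payload": {
  "deltas": [
    {"xyz": [0,0,0.15],"rotation": [0,0,0],"hand": 0.7},
    {"xyz": [0,0,0],"rotation": [0,0,0],"hand": 0.7},
    {"xyz": [0,0,0],"rotation": [0,0,0],"hand": 0.7},
    {"xyz": [0,0,0],"rotation": [0,0,0],"hand": 0.7},
    {"xyz": [0,0,0],"rotation": [0,0,0],"hand": 0.7}
  ]
}}

```text
time: 27.67
tool_pos: [0.5793, 0.1302, 0.1289]
tcp_rot: [179.9, -0.1, 18.4]
force: [-5.4, -1.3, 20.0]
opening: 0.0196
grasp_force: 35.0
```

Emit:
{"api": "drive_tool", "payload": {
  "deltas": [
    {"xyz": [0,0,0],"rotation": [0,0,0],"hand": 0.7},
    {"xyz": [0,0,0],"rotation": [0,0,0],"hand": 0.7},
    {"xyz": [0,0,0],"rotation": [0,0,0],"hand": 0.7},
    {"xyz": [0,0,0],"rotation": [0,0,0],"hand": 0.7},
    {"xyz": [0,0,0],"rotation": [0,0,0],"hand": 0.7}
  ]
}}

```text
time: 28.08
tool_pos: [0.5793, 0.1302, 0.1289]
tcp_rot: [179.9, -0.1, 18.4]
force: [-6.1, -2.0, 19.4]
opening: 0.0195
grasp_force: 35.0
```

Emit:
{"api": "drive_tool", "payload": {
  "deltas": [
    {"xyz": [0,0,0],"rotation": [0,0,0],"hand": 0.7},
    {"xyz": [0,0,0],"rotation": [0,0,0],"hand": 0.7},
    {"xyz": [0,0,0],"rotation": [0,0,0],"hand": 0.7}
  ]
}}

```text
time: 28.33
tool_pos: [0.5793, 0.1302, 0.1289]
tcp_rot: [179.9, -0.1, 18.4]
force: [-6.2, -1.6, 18.7]
opening: 0.0194
grasp_force: 35.0
```

Held at about 20 N for over a second with z steady. Now I unload gently, noting where contact ends.

Emit:
{"api": "drive_tool", "payload": {
  "deltas": [
    {"xyz": [0,0,-0.7],"rotation": [0,0,0],"hand": 0.7},
    {"xyz": [0,0,-0.7],"rotation": [0,0,0],"hand": 0.7},
    {"xyz": [0,0,-0.7],"rotation": [0,0,0],"hand": 0.7},
    {"xyz": [0,0,0],"rotation": [0,0,0],"hand": 0.7}
  ]
}}

```text
time: 28.67
tool_pos: [0.5793, 0.1302, 0.1301]
tcp_rot: [180.0, -0.1, 18.4]
force: [-3.7, -1.5, 11.5]
opening: 0.0193
grasp_force: 35.0
```

Emit:
{"api": "drive_tool", "payload": {
  "deltas": [
    {"xyz": [0,0,-0.6],"rotation": [0,0,0],"hand": 0.7},
    {"xyz": [0,0,-0.6],"rotation": [0,0,0],"hand": 0.7},
    {"xyz": [0,0,0],"rotation": [0,0,0],"hand": 0.7}
  ]
}}

```text
time: 28.92
tool_pos: [0.5793, 0.1301, 0.1307]
tcp_rot: [180.0, -0.1, 18.4]
force: [-0.9, -0.1, 7.0]
opening: 0.0194
grasp_force: 35.0
```

Emit:
{"api": "drive_tool", "payload": {
  "deltas": [
    {"xyz": [0,0,-0.5],"rotation": [0,0,0],"hand": 0.7},
    {"xyz": [0,0,-0.5],"rotation": [0,0,0],"hand": 0.7},
    {"xyz": [0,0,0],"rotation": [0,0,0],"hand": 0.7}
  ]
}}

```text
time: 29.17
tool_pos: [0.5792, 0.1301, 0.1313]
tcp_rot: [-180.0, -0.1, 18.4]
force: [1.1, 0.3, 3.9]
opening: 0.0197
grasp_force: 35.0
```

Emit:
{"api": "drive_tool", "payload": {
  "deltas": [
    {"xyz": [0,0,-0.5],"rotation": [0,0,0],"hand": 0.7},
    {"xyz": [0,0,-0.5],"rotation": [0,0,0],"hand": 0.7},
    {"xyz": [0,0,0],"rotation": [0,0,0],"hand": 0.7}
  ]
}}

```text
time: 29.42
tool_pos: [0.5785, 0.1298, 0.1316]
tcp_rot: [-180.0, 0.0, 18.4]
force: [0.2, -0.2, 2.4]
opening: 0.0196
grasp_force: 35.0
```

The elastic unloading line reaches zero at TCP z of about 0.132. That puts the flange top at 0.097 and the shoulder at 0.091, which is the mouth, so the bush is home. I'll lift and check squareness numerically.

Emit:
{"api": "drive_tool", "payload": {
  "deltas": [
    {"xyz": [0,0,-2],"rotation": [0,0,0],"hand": 0.7},
    {"xyz": [0,0,-8],"rotation": [0,0,0],"hand": 0.7},
    {"xyz": [0,0,-20],"rotation": [0,0,0],"hand": 0.7},
    {"xyz": [-5,0,-20],"rotation": [0,0,0],"hand": 0.7},
    {"xyz": [-20,0,0],"rotation": [0,0,0],"hand": 0.7},
    {"xyz": [-20,0,0],"rotation": [0,0,0],"hand": 0.7},
    {"xyz": [-15,0,0],"rotation": [0,0,0],"hand": 0.7},
    {"xyz": [0,0,0],"rotation": [0,0,0],"hand": 0.7},
    {"xyz": [0,0,0],"rotation": [0,0,0],"hand": 0.7},
    {"xyz": [0,0,0],"rotation": [0,0,0],"hand": 0.7},
    {"xyz": [0,0,0],"rotation": [0,0,0],"hand": 0.7}
  ]
}}

```text
time: 30.33
tool_pos: [0.5227, 0.1113, 0.1822]
tcp_rot: [-180.0, -0.1, 18.4]
force: [1.0, -0.1, -0.4]
opening: 0.0191
grasp_force: 35.0
```

```bash
python3 - <<'E'
from h import *
o=r.get_obs();c=r.get_calibration('wrist');print({k:np.round(o[k],4).tolist() for k in('time','tool_pos','tcp_rot','force','opening')})
w=r.get_image('wrist');cv2.imwrite('pics/w16.png',w);h=cv2.cvtColor(w,cv2.COLOR_BGR2HSV)
p=proj(c,[.579,.1295,.097]).astype(int);print(p)
m=cv2.inRange(h,np.array((5,140,170)),np.array((16,255,235)));M=np.zeros_like(m);M[p[1]-45:p[1]+45,p[0]-45:p[0]+45]=m[p[1]-45:p[1]+45,p[0]-45:p[0]+45]
k=max(cv2.findContours(M,0,1)[0],key=cv2.contourArea);e=cv2.fitEllipse(k)
P=onz(c,*e[0],.097);print(np.round(e,1) if 0 else e,P.round(4),intool(P,o).round(1),'exp dia',36*.3013/(c['position'][2]-.097))
t=np.array([.5957,-.3382,.0351]);print('home in tool',intool(t,o).round(1))
E
```

```text
{'time': 30.3333, 'tool_pos': [0.5227, 0.1113, 0.1822], 'tcp_rot': [-179.984, -0.0612, 18.3733], 'force': [0.9592, -0.1308, -0.3693], 'opening': 0.0191}
[257 126]
((257.8769226074219, 126.40805053710938), (48.407928466796875, 50.0898323059082), 143.9571075439453) [0.5789 0.1291 0.097 ] [58.8  0.8 85.3] exp dia 48.903820184989854
home in tool [-72.6 449.7 146.9]
```

The flange measures about 49 px as expected at z 0.097, and it is round and centred, so the bush is home. Now I return the drift to its original spot.

Emit:
{"api": "drive_tool", "payload": {
  "deltas": [
    {"xyz": [-1.6,10,0],"rotation": [0,0,0],"hand": 0.7},
    {"xyz": [-3.2,20,0],"rotation": [0,0,0],"hand": 0.7},
    {"xyz": [-4.5,28,0],"rotation": [0,0,0],"hand": 0.7},
    {"xyz": [-4.8,30,0],"rotation": [0,0,0],"hand": 0.7},
    {"xyz": [-4.8,30,0],"rotation": [0,0,0],"hand": 0.7},
    {"xyz": [-4.8,30,0],"rotation": [0,0,0],"hand": 0.7},
    {"xyz": [-4.8,30,0],"rotation": [0,0,0],"hand": 0.7},
    {"xyz": [-4.8,30,0],"rotation": [0,0,0],"hand": 0.7},
    {"xyz": [-4.8,30,0],"rotation": [0,0,0],"hand": 0.7},
    {"xyz": [-4.8,30,0],"rotation": [0,0,0],"hand": 0.7},
    {"xyz": [-4.8,30,0],"rotation": [0,0,0],"hand": 0.7},
    {"xyz": [-4.8,30,0],"rotation": [0,0,0],"hand": 0.7},
    {"xyz": [-4.8,30,0],"rotation": [0,0,0],"hand": 0.7},
    {"xyz": [-4.8,30,0],"rotation": [0,0,0],"hand": 0.7},
    {"xyz": [-4.8,28,0],"rotation": [0,0,0],"hand": 0.7},
    {"xyz": [-3.5,22,0],"rotation": [0,0,0],"hand": 0.7},
    {"xyz": [-2,12,0],"rotation": [0,0,0],"hand": 0.7},
    {"xyz": [0,0,0],"rotation": [0,0,0],"hand": 0.7},
    {"xyz": [0,0,0],"rotation": [0,0,0],"hand": 0.7},
    {"xyz": [0,0,0],"rotation": [0,0,0],"hand": 0.7}
  ]
}}

```text
time: 32.05
tool_pos: [0.5952, -0.3364, 0.1818]
tcp_rot: [-179.9, -0.0, 18.5]
force: [-0.4, 0.2, -0.5]
opening: 0.0192
grasp_force: 35.0
```

```bash
python3 -c "
from h import *
o=r.get_obs();print(np.round(o['tool_pos'],4),o['tcp_rot'],intool([.5957,-.3382,.0351],o).round(1))"
```

```text
[ 0.5952 -0.3364  0.1818] [-1.79891354e+02 -2.28412481e-02  1.85171979e+01] [ -0.2   2.2 146.7]
```

Emit:
{"api": "drive_tool", "payload": {
  "deltas": [
    {"xyz": [0,1.5,10],"rotation": [0,0,0],"hand": 0.7},
    {"xyz": [0,0,20],"rotation": [0,0,0],"hand": 0.7},
    {"xyz": [0,0,25],"rotation": [0,0,0],"hand": 0.7},
    {"xyz": [0,0,25],"rotation": [0,0,0],"hand": 0.7},
    {"xyz": [0,0,25],"rotation": [0,0,0],"hand": 0.7},
    {"xyz": [0,0,20],"rotation": [0,0,0],"hand": 0.7},
    {"xyz": [0,0,10],"rotation": [0,0,0],"hand": 0.7},
    {"xyz": [0,0,6],"rotation": [0,0,0],"hand": 0.7},
    {"xyz": [0,0,0],"rotation": [0,0,0],"hand": 0.7},
    {"xyz": [0,0,0],"rotation": [0,0,0],"hand": 0.7},
    {"xyz": [0,0,0],"rotation": [0,0,0],"hand": 0.7}
  ]
}}

```text
time: 32.97
tool_pos: [0.5966, -0.3405, 0.0426]
tcp_rot: [179.9, -0.1, 18.4]
force: [-0.4, -0.3, 0.1]
opening: 0.0193
grasp_force: 35.0
```

Emit:
{"api": "drive_tool", "payload": {
  "deltas": [
    {"xyz": [0,0,2.5],"rotation": [0,0,0],"hand": 0.7},
    {"xyz": [0,0,2.5],"rotation": [0,0,0],"hand": 0.7},
    {"xyz": [0,0,1],"rotation": [0,0,0],"hand": 0.7},
    {"xyz": [0,0,0.8],"rotation": [0,0,0],"hand": 0.7},
    {"xyz": [0,0,0],"rotation": [0,0,0],"hand": 0.7},
    {"xyz": [0,0,0],"rotation": [0,0,0],"hand": 0.7}
  ]
}}

```text
time: 33.47
tool_pos: [0.5955, -0.3405, 0.035]
tcp_rot: [180.0, -0.0, 18.4]
force: [-2.7, 0.2, 4.5]
opening: 0.0193
grasp_force: 35.0
```

Emit:
{"api": "drive_tool", "payload": {
  "deltas": [
    {"xyz": [0,0,0.4],"rotation": [0,0,0],"hand": 0.7},
    {"xyz": [0,0,0],"rotation": [0,0,0],"hand": 0.7}
  ]
}}

```text
time: 33.63
tool_pos: [0.5955, -0.3405, 0.035]
tcp_rot: [180.0, 0.0, 18.4]
force: [-2.6, 0.8, 7.7]
opening: 0.0194
grasp_force: 35.0
```

Emit:
{"api": "drive_tool", "payload": {
  "deltas": [
    {"xyz": [0,0,0.3],"rotation": [0,0,0],"hand": 0.7},
    {"xyz": [0,0,0],"rotation": [0,0,0],"hand": 0.7}
  ]
}}

```text
time: 33.8
tool_pos: [0.5955, -0.3405, 0.035]
tcp_rot: [180.0, 0.0, 18.4]
force: [-3.6, 1.8, 9.6]
opening: 0.0194
grasp_force: 35.0
```

The drift is on the bench. I'll ease off, release and rise.

Emit:
{"api": "drive_tool", "payload": {
  "deltas": [
    {"xyz": [0,0,-0.8],"rotation": [0,0,0],"hand": 0.7},
    {"xyz": [0,0,0],"rotation": [0,0,0],"hand": 0.6},
    {"xyz": [0,0,0],"rotation": [0,0,0],"hand": 0.5},
    {"xyz": [0,0,0],"rotation": [0,0,0],"hand": 0.3},
    {"xyz": [0,0,0],"rotation": [0,0,0],"hand": 0.1},
    {"xyz": [0,0,0],"rotation": [0,0,0],"hand": 0.1},
    {"xyz": [0,0,0],"rotation": [0,0,0],"hand": 0.1},
    {"xyz": [0,0,0],"rotation": [0,0,0],"hand": 0.1},
    {"xyz": [0,0,-5],"rotation": [0,0,0],"hand": 0.1},
    {"xyz": [0,0,-15],"rotation": [0,0,0],"hand": 0.1},
    {"xyz": [0,0,-25],"rotation": [0,0,0],"hand": 0.1},
    {"xyz": [0,0,-30],"rotation": [0,0,0],"hand": 0.1},
    {"xyz": [0,0,-30],"rotation": [0,0,0],"hand": 0.1},
    {"xyz": [0,0,-30],"rotation": [0,0,0],"hand": 0.1},
    {"xyz": [-30,0,-10],"rotation": [0,0,0],"hand": 0.1},
    {"xyz": [-35,0,0],"rotation": [0,0,0],"hand": 0.1},
    {"xyz": [0,0,0],"rotation": [0,0,0],"hand": 0.1},
    {"xyz": [0,0,0],"rotation": [0,0,0],"hand": 0.1},
    {"xyz": [0,0,0],"rotation": [0,0,0],"hand": 0.1},
    {"xyz": [0,0,0],"rotation": [0,0,0],"hand": 0.1}
  ]
}}

```text
time: 35.47
tool_pos: [0.535, -0.36, 0.18]
tcp_rot: [180.0, -0.1, 18.5]
force: [-0.9, 0.8, 0.1]
opening: 0.0416
grasp_force: 0.0
```

```bash
python3 - <<'E'
from h import *
o=r.get_obs();c=r.get_calibration('wrist');print({k:np.round(o[k],4).tolist() for k in('time','tool_pos','force','opening')})
im=r.get_image('wrist');cv2.imwrite('pics/w17.png',im);h=cv2.cvtColor(im,cv2.COLOR_BGR2HSV)
m=cv2.inRange(h,np.array((10,40,180)),np.array((30,125,255)));m[215:]=0
for k in cv2.findContours(m,0,1)[0]:
  if cv2.contourArea(k)>100: e=cv2.fitEllipse(k);print('foot',np.round(e[0],1),np.round(e[1],1),onz(c,*e[0],.012).round(4))
m=cv2.inRange(h,np.array((15,40,240)),np.array((30,80,255)));m[215:]=0
for k in cv2.findContours(m,0,1)[0]:
  if cv2.contourArea(k)>100: e=cv2.fitEllipse(k);print('top',np.round(e[0],1),np.round(e[1],1),onz(c,*e[0],.062).round(4))
t0=cv2.imread('pics/top0.png');t=r.get_image('top');cv2.imwrite('pics/top9.png',t)
s=cv2.imread('pics/scene0.png');t2=r.get_image('scene')
for n,a,b in(('top',t0,t),('scene',s,t2)):
  d=(cv2.medianBlur(cv2.absdiff(a,b).max(2),3)>45).astype(np.uint8)
  print(n,[cv2.boundingRect(k) for k in cv2.findContours(d,0,1)[0] if cv2.contourArea(k)>25])
E
```

```text
{'time': 35.4667, 'tool_pos': [0.535, -0.36, 0.18], 'force': [-0.8866, 0.8479, 0.1408], 'opening': 0.0416}
foot [257.7 112.8] [33.6 35.3] [ 0.5961 -0.3405  0.012 ]
foot [202.2  64.5] [26.9 29.7] [ 0.6216 -0.2771  0.012 ]
top [257. 116.] [14.1 16.4] [ 0.5959 -0.3399  0.062 ]
top [(432, 235, 26, 13), (459, 231, 42, 22), (498, 194, 12, 18), (230, 190, 14, 12), (333, 186, 12, 12), (406, 154, 106, 78)]
scene [(9, 264, 68, 53), (182, 249, 12, 9), (188, 239, 15, 10), (266, 172, 15, 10), (0, 163, 47, 19), (0, 152, 33, 13), (28, 151, 104, 89), (91, 54, 12, 26), (62, 1, 11, 15), (79, 0, 64, 72), (0, 0, 92, 158)]
```

The drift is upright, its foot and stem top agreeing at (0.596, -0.340). Image differences from the start show only the bush moved, apart from the arm. Handing in.

```bash
python3 -c "
from plant import r
print(r.sign_off())"
```

```text
the job is handed in; nothing more can be done
None
```

The bush is pressed home in the neck and held at about 20 N for just over a second (no reading above about 21 N), the drift stands upright within about 2 mm of its original spot, the other pieces look unmoved, and the job was handed in at about 36 s.

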